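# Scoop the game pieces into the dice tray and aim the lantern

## Task

Set up the dice tray for the evening's game: put every loose oak token and the blue die that are on the bench onto the flat scoop, carry them all in one load to the wooden tray and tip the scoop there so that they slide down into it, keeping it level everywhere else. Lay the empty scoop flat again where it lay at the start, and swivel and tilt the standing brass lantern so that its beam points at the middle of the tray. Leave the pot and the beetle where they are.

Things in the scene. Friction and masses are not known exactly. Their poses are not given: they have to be found in the camera images.
- token_a_mid (a point): a chunky hexagonal oak game token lying flat, 52 mm across the flats (60 across the corners), 28 mm thick, about 45 g, lacquered and slippery; may be absent. The point is its centre, half-way up; z is up through its thickness, and the +x and -x sides, and every 60 degrees on, are flats
- token_b_mid (a point): a chunky hexagonal oak game token lying flat, 52 mm across the flats (60 across the corners), 28 mm thick, about 45 g, lacquered and slippery; may be absent. The point is its centre, half-way up; z is up through its thickness, and the +x and -x sides, and every 60 degrees on, are flats
- token_c_mid (a point): a chunky hexagonal oak game token lying flat, 52 mm across the flats (60 across the corners), 28 mm thick, about 45 g, lacquered and slippery; may be absent. The point is its centre, half-way up; z is up through its thickness, and the +x and -x sides, and every 60 degrees on, are flats
- token_d_mid (a point): a chunky hexagonal oak game token lying flat, 52 mm across the flats (60 across the corners), 28 mm thick, about 45 g, lacquered and slippery; may be absent. The point is its centre, half-way up; z is up through its thickness, and the +x and -x sides, and every 60 degrees on, are flats
- die_mid (a point): a frosted blue acrylic die, a 46 mm cube, about 70 g, slippery; may be absent. The point is its centre, half-way up; its axes are square to its faces
- scoop_grip (a point): where to grip the loose scoop's dark wooden handle, a bar 18 mm thick (along y), 30 mm high (12 to 42 mm above the bench) and 106 mm long, with a small foot at its end; the point lies in the bar's centre line, 30 mm above the underside of the scoop. +x points along the handle towards the pan, z up. The whole scoop weighs about 150 g
- scoop_pan (a point): middle of the floor of the scoop's flat aluminium pan, 3 mm above the bench; +x points to the open front edge, which is 78 mm ahead of this point, z up. The pan is 156 mm long and 130 mm wide inside with 3 mm side walls and a 6 mm rear wall, all 13 mm high over the bench, and no wall in front. The handle grip point is 125 mm behind this point. Pieces start to slide on the pan when it is tipped about 13 to 19 degrees. It holds four pieces in two rows of two
- tray_mid (a point): middle of the inner floor of the fixed walnut dice tray lined with grey felt, 8 mm above the bench; the tray is 220 mm (x) by 200 mm (y) outside, its walls 8 mm thick and 45 mm high over the bench; z up
- lantern_swivel (a joint): swivel of the standing brass lantern about its vertical post, rad, grows anticlockwise seen from above, range -1.6 to 1.6; stiff (0.1 N m), stays where it is left
- lantern_tilt (a joint): tilt of the lantern's head, rad: 0 = beam level, grows as the beam turns downward, range -0.2 to 1.2; stiff (0.2 N m), stays where it is left
- lantern_beam (a point): centre of the lantern's head, a 56 mm brass cube marked like a die, where swivel and tilt axes cross, 170 mm above the bench; it stays put as the head turns. +x is the beam, coming out of the round amber glass, and y the tilt axis. The head hangs in a fork on a post with a round base of 50 mm radius
- lantern_tab (a point): grip point on the dark wooden tab on top of the lantern's head, 66 mm from the head's centre; a plate 12 mm thick (along y, the tilt axis) and 30 mm wide, ending 87 mm from the head's centre. It leans back 0.4 rad from the head's z axis, away from the beam, so it stands upright at tilt 0.4
- pot_mid (a point): bystander, leave alone: stoneware pinch pot, 84 mm wide, 50 mm high; its centre
- beetle_mid (a point): bystander, leave alone: bronze beetle figurine, about 76 by 68 mm, 26 mm high; its centre

How it is judged:
By the outcome, as a careful person would: the job done as asked, in the order asked, and still so for the second after the job is handed in, with the robot touching nothing.
Of token_a, token_b, token_c, token_d, die only 3 to 4 are there at a start; the rules pass over those that are not, and their reading is None.
At some moment in a run one of token_a, token_b, token_c, token_d, die may be knocked a few centimetres aside while the robot is not near it.
It also fails if it takes over 210 s, if anything falls off the work surface, if the arm or the gripper's body presses on something with over 40 N, if the wrist force passes 120 N, or if a joint passes its speed limit or range.

## Robot

A 6-joint arm with a two-finger parallel gripper is mounted at the origin on the work surface. World frame = base frame: x ahead of the robot, y to its left, z up, the work surface at z = 0. Lengths are in m, angles in degrees, forces in N, time in s.
With the tool pointing down it reaches from about 0.35 to 0.875 m from the base axis. Payload 4.2 kg.
Tool frame: the origin (TCP) lies midway between the tips of the shut fingers; the grasp point (between the pads) lies 19 mm behind it; z points along the fingers, y is the line along which they close (so a half turn about z gives the same grasp; the last joint's range is limited). The gripper opens to 87 mm and grips with 3 to 60 N. Pads are 19 mm wide; open, the fingers measure 117 mm over their backs; the gripper's body (75 mm by 190 mm) begins 51 mm behind the grasp point.
Start: joints at [-60.756, 22.042, 0.453, 0, -68.411, -14.817], TCP at [0.156, -0.605, 0.223] pointing down, gripper open.
Joint ranges: [-179.83, 179.83], [-69.29, 118.12], [-61.27, 80.66], [-181.25, 117.63], [-171.15, -9.14], [-177.46, 177.46]. Speed limits (degrees/s): [159.86, 159.86, 180, 180, 180, 180].

## Interface

Orientations are given as a 3x3 rotation matrix whose columns are the frame's x, y, z axes.
In Python, from station import sense, capture, camera_params, finish_job gives the robot as it stands.
- The arm moves only by the tool drive_tool, never from a script. Its argument "rows" is a list of rows, each an object of numbers: "tx", "ty", "tz": the shift along the tool's x, y, z in cm; "ax", "ay", "az": the turn, a rotation vector about the tool's x, y, z in rad; "claw": the finger opening in cm, from 0 to 8.7. In form: [{"tx": .., "ty": .., "tz": .., "ax": .., "ay": .., "az": .., "claw": ..}, ...]. A call has 1 to 10 rows; each row shifts and turns the commanded pose from where the row before left it, along the tool's axes as they then stand; what a row does not reach is not made up. A row lasts 1/12 s, in which the tool goes at most 41.7 mm and 7.16 degrees, less where a joint would pass 70% of its speed; a pose out of reach is approached as far as the arm can. A call with a gripper value outside its range is refused whole. The fingers move at their own pace and stop on an object; the grip force is fixed at half the most. Time passes only in rows, so rows that do not move let the fingers close. It gives the time, the measured TCP pose, the force, the opening and the grip force at its end, in the units of the state.
- sense(): the state, without advancing time (a new reading comes with each control period).
- capture(name): name is "scene" or "top"; returns (picture, depth): 384x512x3 uint8, red, green, blue; 384x512 float32, m along the optical axis (not along the pixel's ray), 0 where there is no reading.
- camera_params(name): a dict with "intrinsics" (3x3 intrinsics, pixels), "k1" (the pictures are not rectified: a ray, as slopes to the right and down, at radius r is drawn at 1 + k1 r^2 times it, then the intrinsics apply), "R" (3x3) and "t" (3): a world point X has camera coordinates R X + t. Camera axes: x right, y down, z forward; pixel columns grow to the right and rows downward; lengths in m; the calibration is good to about 2 mm. A picture is of the moment at which its call begins. camera_params takes no time and is no camera call.
- finish_job(): hands the job in; it is judged then, once.
The state is a dict: "time_s": time; "joints": joint angles; "joint_velocities": joint speeds; "effort": joint torques, N m; "tcp_pos": TCP position; "ee_rot": TCP orientation; "wrist_force": force on the tool from outside, world axes, zero at the start; "moment": the same for the moment, N m; "gripper_width": opening from 0.0 (shut) to 1.0 (fully open); "gripper_force": force on a finger pad.
Only numpy, scipy, OpenCV 4.12 (cv2) and the standard library are available. Lean on these libraries where they do the work, as an engineer would, in place of code of your own. Each camera call takes 0.05 s, during which the arm holds its last target. There are 200 camera calls.

## Working session

There is one attempt and no reset: what is moved stays moved. The work goes in short steps, Python scripts to look and compute and a tool call to move; the robot and the scene stay as the last step left them, time stands still between calls to the robot, and variables do not carry over. Pictures are saved under pics/ and viewed, at most 14 in all, crops included, and the job is handed in when it is done.

Besides the shell and the picture viewer there is one more tool, called as a command line: name --argument value ..., lists and objects as JSON in quotes. drive_tool: Moves the arm, as the interface text tells. Its arguments: {"type":"object","properties":{"rows":{"type":"array"}},"required":["rows"]}

```bash
mkdir -p pics; ls; cat > h.py <<'E'
import numpy as np, cv2
from station import sense, capture, camera_params, finish_job
def shot(n,out=None):
    im,d=capture(n)
    np.savez('last_%s.npz'%n,im=im,d=d)
    if out: cv2.imwrite('pics/'+out,cv2.cvtColor(im,cv2.COLOR_RGB2BGR))
    return im,d
def cloud(n,d):
    p=camera_params(n);K=np.array(p['intrinsics']);R=np.array(p['R']);t=np.array(p['t'])
    v,u=np.mgrid[0:d.shape[0],0:d.shape[1]]
    q=cv2.undistortPoints(np.stack([u.ravel(),v.ravel()],1).astype(np.float64)[:,None],K,np.array([p['k1'],0,0,0.]))[:,0]
    X=np.c_[q,np.ones(len(q))]*d.ravel()[:,None]
    return ((X-t)@R).reshape(*d.shape,3)
def proj(n,P):
    p=camera_params(n);R=np.array(p['R']);t=np.array(p['t'])
    return cv2.projectPoints(np.array(P,float).reshape(-1,1,3),cv2.Rodrigues(R)[0],t,np.array(p['intrinsics']),np.array([p['k1'],0,0,0.]))[0][:,0]
E
python3 - <<'E'
from h import *
for n in('scene','top'):
    im,d=shot(n)
    cv2.imwrite('pics/%s0.png'%n,cv2.cvtColor(cv2.resize(im,(800,600),interpolation=cv2.INTER_CUBIC),cv2.COLOR_RGB2BGR))
    p=camera_params(n);print(n,-np.array(p['R']).T@p['t'],p['intrinsics'],p['k1'])
s=sense();print(s)
E
```

```text
pics
scene [ 1.17701456 -0.05827399  1.05876179] [[386.11864366   0.         253.04392149]
 [  0.         386.11864366 197.35798413]
 [  0.           0.           1.        ]] -0.10268936667871327
top [ 0.41039014 -0.00676955  1.45458468] [[478.16181209   0.         243.51221087]
 [  0.         478.16181209 196.84984965]
 [  0.           0.           1.        ]] -0.1731975586194729
{'time_s': 0.1, 'joints': array([-6.07558490e+01,  2.20870293e+01,  3.88096286e-01, -2.34403643e-02,
       -6.84116747e+01, -1.48147372e+01]), 'joint_velocities': array([ 0.03501214, -0.09998185,  0.11420025,  0.08147011,  0.07279348,
       -0.07107168]), 'effort': array([ 6.18031663e-04, -3.91691065e+01,  1.87934375e+01,  4.23186556e+00,
        1.34060482e-02, -7.29618682e-05]), 'tcp_pos': array([ 0.15559863, -0.60477152,  0.22157009]), 'ee_rot': array([[-9.68492915e-01, -2.49040358e-01, -6.11153924e-04],
       [-2.49041076e-01,  9.68491118e-01,  1.87024079e-03],
       [ 1.26131711e-04,  1.96351739e-03, -9.99998064e-01]]), 'wrist_force': array([-0.43707689, -0.09906937, -0.08492003]), 'moment': array([-0.0293027 ,  0.04231552, -0.02737495]), 'gripper_force': 0.0, 'gripper_width': 0.9991441028546433}
```

View pics/scene0.png

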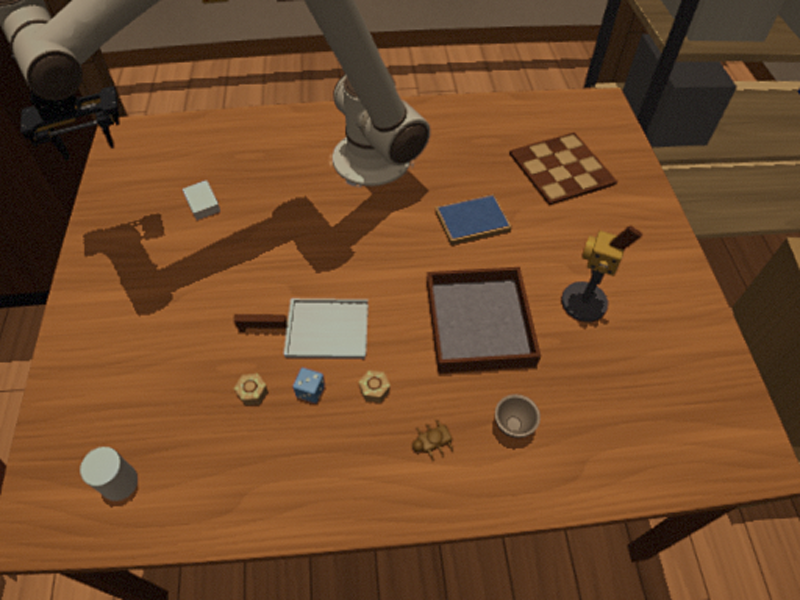

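View pics/top0.png

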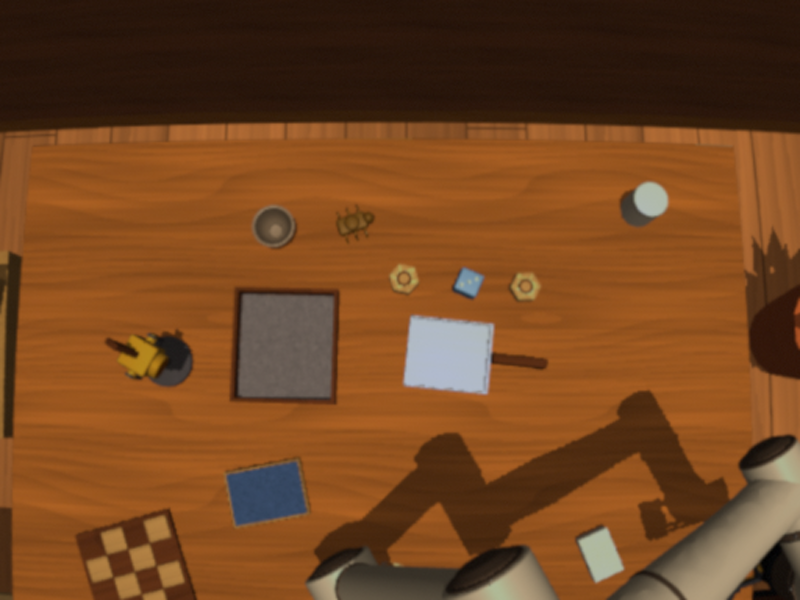

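The pictures show two tokens at top-view (404,279) and (526,287), the die at (468,282), the scoop pan at (449,355) with its handle to the right, the tray at (285,346) and the lantern at (150,356), all in 800-wide pixels. Next I measure them with depth.

```bash
cat >> h.py <<'E'
def ray(n,uv,z):
    p=camera_params(n);K=np.array(p['intrinsics']);R=np.array(p['R']);t=np.array(p['t'])
    q=cv2.undistortPoints(np.array(uv,float).reshape(-1,1,2),K,np.array([p['k1'],0,0,0.]))[:,0]
    D=np.c_[q,np.ones(len(q))]@R; C=-R.T@t
    return C+D*((z-C[2])/D[:,2])[:,None]
def top_face(P,c,r,z0,z1):
    """points with height in z0..z1 within r of c -> minAreaRect centre, size, angle"""
    m=(np.hypot(P[...,0]-c[0],P[...,1]-c[1])<r)&(P[...,2]>z0)&(P[...,2]<z1)
    q=P[m]; (a,b,g)=cv2.minAreaRect((q[:,:2]*1000).astype(np.float32)); 
    return q,a,b,g
E
python3 - <<'E'
from h import *
d=np.load('last_top.npz');im=d['im'];P=cloud('top',d['d'])
s=1/1.5625
for n,u,z0,z1,r in [('tokC',(404,279),.022,.034,.05),('die',(468,282),.040,.052,.05),('tokR',(526,287),.022,.034,.05),('tray',(285,346),.035,.055,.18),('pot',(274,227),.035,.06,.06),('beetle',(354,222),.006,.04,.06),('handle',(520,360),.03,.052,.08),('pan',(449,355),.001,.02,.13)]:
    c=ray('top',[np.array(u)*s],z1-.005)[0]
    q,a,b,g=top_face(P,c,r,z0,z1)
    print(n,c.round(3),len(q),'rect mm',np.round(a),np.round(b),round(g,1),'zmed',np.median(q[:,2]).round(4) if len(q) else 0,'mean',q.mean(0).round(4))
# lantern
for n in('top','scene'):
    d=np.load('last_%s.npz'%n);im=d['im'];P=cloud(n,d['d'])
    m=(P[...,1]>.3)&(P[...,1]<.65)&(P[...,0]>.3)&(P[...,0]<.75)&(P[...,2]>.05)&(P[...,2]<.4)
    q=P[m];print(n,len(q))
    for lo in np.arange(.05,.3,.02):
        k=q[(q[:,2]>=lo)&(q[:,2]<lo+.02)]
        if len(k):print(round(lo,2),len(k),k.min(0).round(3),k.max(0).round(3),k.mean(0).round(3))
# crops
im=np.load('last_top.npz')['im'];c=im[160:260,240:365];t=im[190:265,55:135]
t=cv2.resize(t,(533,500),interpolation=cv2.INTER_CUBIC)
c2=np.load('last_scene.npz')['im'][135:215,345:420]
out=np.zeros((600,800,3),np.uint8)
out[:300,:375]=cv2.resize(c,(375,300),interpolation=cv2.INTER_CUBIC)
out[:300,400:800]=cv2.resize(np.load('last_top.npz')['im'][200:260,60:140],(400,300),interpolation=cv2.INTER_CUBIC)
out[300:,:]=cv2.resize(np.load('last_scene.npz')['im'][140:207,345:434],(800,600),interpolation=cv2.INTER_CUBIC)[:300]
out[300:,400:]=0;out[300:,:400]=cv2.resize(np.load('last_scene.npz')['im'][140:210,345:438],(400,300),interpolation=cv2.INTER_CUBIC)
cv2.imwrite('pics/crop1.png',out[...,::-1])
E
```

```text
tokC [ 0.65  -0.045  0.029] 244 rect mm [654. -44.] [51. 56.] 45.4 zmed 0.0283 mean [ 0.6535 -0.0436  0.0283]
die [ 0.642 -0.167  0.047] 220 rect mm [ 644. -168.] [45. 46.] 67.0 zmed 0.0462 mean [ 0.6439 -0.1678  0.0461]
tokR [ 0.635 -0.282  0.029] 229 rect mm [ 637. -280.] [51. 57.] 65.4 zmed 0.0286 mean [ 0.638  -0.2805  0.0285]
tray [0.519 0.181 0.05 ] 826 rect mm [523. 185.] [200. 223.] 88.5 zmed 0.0451 mean [0.5258 0.1874 0.0449]
pot [0.748 0.206 0.055] 231 rect mm [752. 210.] [78. 80.] 88.8 zmed 0.048 mean [0.7567 0.2127 0.0468]
beetle [0.762 0.052 0.035] 294 rect mm [767.  60.] [101. 105.] 86.8 zmed 0.0153 mean [0.7671 0.054  0.0151]
handle [ 0.492 -0.264  0.047] 223 rect mm [ 492. -264.] [106.  19.] 83.9 zmed 0.0441 mean [ 0.4919 -0.2623  0.0439]
pan [ 0.504 -0.132  0.015] 3313 rect mm [ 504. -132.] [257. 256.] 90.0 zmed 0.0039 mean [ 0.5041 -0.1314  0.0047]
top 767
0.11 8 [0.453 0.396 0.121] [0.528 0.435 0.13 ] [0.511 0.405 0.127]
0.13 29 [0.453 0.384 0.131] [0.532 0.44  0.149] [0.498 0.409 0.137]
0.15 40 [0.452 0.374 0.151] [0.527 0.434 0.169] [0.486 0.393 0.16 ]
0.17 170 [
[... 390 characters left out ...]
[0.499 0.417 0.061]
0.07 18 [0.492 0.411 0.071] [0.503 0.426 0.088] [0.499 0.417 0.079]
0.09 6 [0.487 0.409 0.094] [0.496 0.413 0.109] [0.491 0.411 0.1  ]
0.11 13 [0.489 0.393 0.113] [0.531 0.409 0.13 ] [0.513 0.404 0.124]
0.13 43 [0.502 0.385 0.131] [0.533 0.432 0.149] [0.523 0.404 0.142]
0.15 95 [0.464 0.374 0.15 ] [0.536 0.434 0.17 ] [0.515 0.402 0.161]
0.17 167 [0.46  0.374 0.17 ] [0.535 0.431 0.19 ] [0.508 0.399 0.181]
0.19 252 [0.46  0.378 0.19 ] [0.529 0.443 0.21 ] [0.497 0.412 0.198]
0.21 72 [0.493 0.417 0.21 ] [0.516 0.455 0.23 ] [0.506 0.434 0.221]
0.23 65 [0.495 0.424 0.231] [0.52  0.461 0.25 ] [0.51  0.442 0.241]
0.25 22 [0.498 0.434 0.25 ] [0.514 0.454 0.257] [0.507 0.444 0.253]
```

View pics/crop1.png

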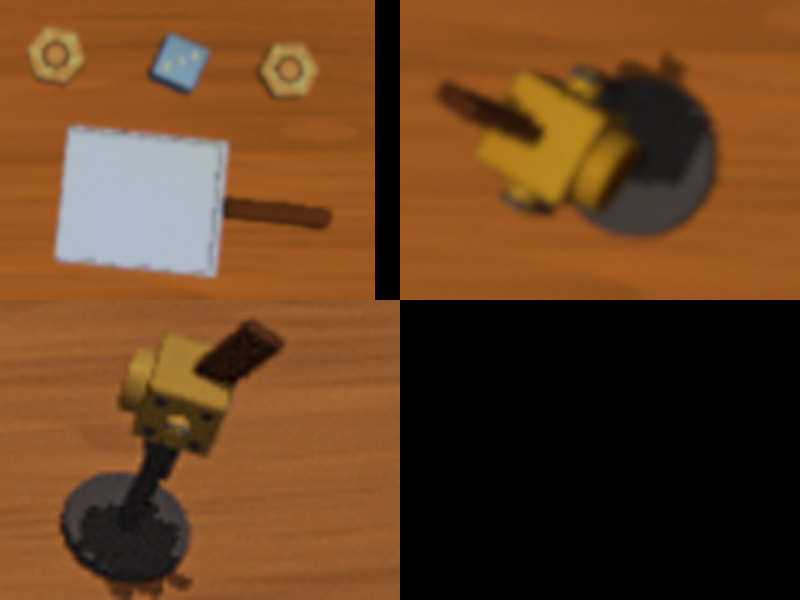

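Crop: the pan is seen square-on, and the lantern's glass points down and right in the top view, so its tilt is about 0 and it needs a swivel of about +37°. Next come the exact yaws.

```bash
cat >> h.py <<'E'
def width(q,a):
    s=q[:,:2]@np.array([np.cos(a),np.sin(a)]);lo,hi=np.percentile(s,[1,99]);return hi-lo,(hi+lo)/2
def fit(q,n):
    """n=6 hexagon / 4 square: angle (deg) of a face normal, centre from extents"""
    best=min(np.radians(np.arange(0,360/n,1)),key=lambda a:sum(width(q,a+k*2*np.pi/n)[0] for k in range(n//2)))
    A=[];B=[];W=[]
    for k in range(n//2):
        a=best+k*2*np.pi/n;w,m=width(q,a);A.append([np.cos(a),np.sin(a)]);B.append(m);W.append(w)
    return np.degrees(best),np.linalg.lstsq(np.array(A),np.array(B),rcond=None)[0],np.round(np.array(W)*1000)
def pieces(P,guess):
    o={}
    for n,c in guess.items():
        h,k=(.046,4) if n=='die' else (.028,6)
        q=top_face(P,c,.045,h-.006,h+.006)[0]
        o[n]=fit(q,k)if len(q)>60 else None
        print(n,len(q),o[n])
    return o
def delta(pos,ya,tilt=None):
    """shift in tool axes (cm) and az (rad) from measured pose to TCP pos with closing-axis yaw ya deg (mod 180), tool down. apply az first, then shift"""
    s=sense();R=np.array(s['ee_rot']);p=np.array(s['tcp_pos'])
    cur=np.degrees(np.arctan2(R[1,1],R[0,1]));d=(ya-cur+90)%180-90
    yy=np.radians(cur+d);y=np.array([np.cos(yy),np.sin(yy),0]);z=np.array([0,0,-1.]);x=np.cross(y,z)
    Rt=np.c_[x,y,z];rv=cv2.Rodrigues(R.T@Rt)[0].ravel()
    print('t%.2f tcp'%s['time_s'],p.round(4),'turn',rv.round(3),'rad; then shift cm',(Rt.T@(np.array(pos)-p)*100).round(2),'J',np.array(s['joints']).round(0),'grip',round(s['gripper_width']*8.7,2),'F',np.array(s['wrist_force']).round(1))
E
python3 - <<'E'
from h import *
d=np.load('last_top.npz');im=d['im'];P=cloud('top',d['d'])
pieces(P,{'C':(.654,-.044),'die':(.644,-.168),'R':(.637,-.28)})
cor=np.array([(68,125),(228,142),(215,275),(55,260)])/3.+[240,160]
cor=cor-.3
W=ray('top',cor,.013);print(W.round(4))
print('edges',[np.linalg.norm(W[i]-W[i-1]).round(3) for i in range(4)],'mid',W.mean(0))
q=P[(abs(P[...,0]-.492)<.04)&(abs(P[...,1]+.264)<.06)&(P[...,2]>.035)&(P[...,2]<.052)]
m=q.mean(0);u=np.linalg.svd(q[:,:2]-m[:2],full_matrices=False)[2][0];print('handle',m,u,np.degrees(np.arctan2(u[1],u[0])))
# pan by colour
hsv=cv2.cvtColor(im,cv2.COLOR_RGB2HSV);mk=(hsv[...,1]<70)&(hsv[...,2]>120)
mk[:190]=0;mk[265:]=0;mk[:,:240]=0;mk[:,330:]=0
v,u_=np.nonzero(mk);w=ray('top',np.c_[u_,v],.010)
r=cv2.minAreaRect((w[:,:2]*1000).astype(np.float32));print('pan rect',r,cv2.boxPoints(r))
delta((.637,-.28,.1),0)
E
```

```text
C 244 (np.float64(45.0), array([ 0.65329094, -0.04368594]), array([51., 50., 50.]))
die 220 (np.float64(65.0), array([ 0.64445846, -0.16803627]), array([44., 45.]))
R 229 (np.float64(2.0), array([ 0.63813473, -0.28023684]), array([50., 50., 50.]))
[[ 0.5829 -0.0567  0.013 ]
 [ 0.5656 -0.219   0.013 ]
 [ 0.4313 -0.2039  0.013 ]
 [ 0.4467 -0.0432  0.013 ]]
edges [np.float64(0.137), np.float64(0.163), np.float64(0.135), np.float64(0.161)] mid [ 0.50661094 -0.13070133  0.013     ]
handle [ 0.49204525 -0.26237487  0.04416287] [-0.11538711 -0.9933206 ] -96.62595357189214
pan rect ((506.39984130859375, -130.65997314453125), (163.93072509765625, 138.2770233154297), 84.1528091430664) [[ 429.27075  -205.15533 ]
 [ 566.82837  -219.2424  ]
 [ 583.52893   -56.16461 ]
 [ 445.9713    -42.077545]]
t0.10 tcp [ 0.1556 -0.6048  0.2216] turn [ 2.000e-03  1.000e-03 -1.319e+00] rad; then shift cm [-32.48 -48.14  12.16] J [-61.  22.   0.  -0. -68. -15.] grip 8.69 F [-0.4 -0.1 -0.1]
```

drive_tool --rows '[{"az": 0.123, "claw": 8.7}, {"az": 0.123, "claw": 8.7}, {"az": 0.123, "claw": 8.7}, {"az": 0.123, "claw": 8.7}, {"az": 0.123, "claw": 8.7}, {"az": 0.124, "claw": 8.7}]'

```text
invalid input at $.rows[0]: expected keys tx, ty, tz, ax, ay, az, claw
```

```bash
python3 -c "
from h import *
delta((.638,-.280,.1),62)"
```

```text
t0.10 tcp [ 0.1556 -0.6048  0.2216] turn [ 0.002 -0.001  0.74 ] rad; then shift cm [-27.35  51.32  12.16] J [-61.  22.   0.  -0. -68. -15.] grip 8.69 F [-0.4 -0.1 -0.1]
```

drive_tool --rows '[{"tx": 0, "ty": 0, "tz": 0, "ax": 0, "ay": 0, "az": 0.123, "claw": 8.7}, {"tx": 0, "ty": 0, "tz": 0, "ax": 0, "ay": 0, "az": 0.123, "claw": 8.7}, {"tx": 0, "ty": 0, "tz": 0, "ax": 0, "ay": 0, "az": 0.123, "claw": 8.7}, {"tx": 0, "ty": 0, "tz": 0, "ax": 0, "ay": 0, "az": 0.123, "claw": 8.7}, {"tx": 0, "ty": 0, "tz": 0, "ax": 0, "ay": 0, "az": 0.123, "claw": 8.7}, {"tx": 0, "ty": 0, "tz": 0, "ax": 0, "ay": 0, "az": 0.124, "claw": 8.7}]'

```text
time_s: 0.6
tcp_pos: [0.1557, -0.6049, 0.2219]
ee_rot: [[-0.881, 0.474, -0.0], [0.474, 0.881, 0.001], [0.001, 0.001, -1.0]]
wrist_force: [-0.7, -1.0, 0.0]
gripper_width: 1.001
gripper_force: 0.0
```

drive_tool --rows '[{"tx": -1.9, "ty": 3.6, "tz": 0, "ax": 0, "ay": 0, "az": 0, "claw": 8.7}, {"tx": -1.9, "ty": 3.6, "tz": 0, "ax": 0, "ay": 0, "az": 0, "claw": 8.7}, {"tx": -1.9, "ty": 3.6, "tz": 0, "ax": 0, "ay": 0, "az": 0, "claw": 8.7}, {"tx": -1.9, "ty": 3.6, "tz": 0, "ax": 0, "ay": 0, "az": 0, "claw": 8.7}, {"tx": -1.9, "ty": 3.6, "tz": 0, "ax": 0, "ay": 0, "az": 0, "claw": 8.7}, {"tx": -1.9, "ty": 3.6, "tz": 0, "ax": 0, "ay": 0, "az": 0, "claw": 8.7}, {"tx": -1.9, "ty": 3.6, "tz": 0, "ax": 0, "ay": 0, "az": 0, "claw": 8.7}, {"tx": -1.9, "ty": 3.6, "tz": 0, "ax": 0, "ay": 0, "az": 0, "claw": 8.7}, {"tx": -1.9, "ty": 3.6, "tz": 0, "ax": 0, "ay": 0, "az": 0, "claw": 8.7}, {"tx": -1.9, "ty": 3.6, "tz": 0, "ax": 0, "ay": 0, "az": 0, "claw": 8.7}]'

```text
time_s: 1.43
tcp_pos: [0.4933, -0.3745, 0.2222]
ee_rot: [[-0.884, 0.468, -0.001], [0.468, 0.884, 0.0], [0.001, 0.0, -1.0]]
wrist_force: [-0.2, -0.4, -0.9]
gripper_width: 0.997
gripper_force: 0.0
```

drive_tool --rows '[{"tx": -2.1, "ty": 3.8, "tz": 0, "ax": 0, "ay": 0, "az": 0, "claw": 8.7}, {"tx": -2.1, "ty": 3.8, "tz": 0, "ax": 0, "ay": 0, "az": 0, "claw": 8.7}, {"tx": -2.1, "ty": 3.8, "tz": 0, "ax": 0, "ay": 0, "az": 0, "claw": 8.7}, {"tx": -2.1, "ty": 3.8, "tz": 0, "ax": 0, "ay": 0, "az": 0, "claw": 8.7}, {"tx": 0, "ty": 0, "tz": 4, "ax": 0, "ay": 0, "az": 0, "claw": 8.7}, {"tx": 0, "ty": 0, "tz": 4, "ax": 0, "ay": 0, "az": 0, "claw": 8.7}, {"tx": 0, "ty": 0, "tz": 4, "ax": 0, "ay": 0, "az": 0, "claw": 8.7}, {"tx": 0, "ty": 0, "tz": 0, "ax": 0, "ay": 0, "az": 0, "claw": 8.7}]'

```text
time_s: 2.1
tcp_pos: [0.6257, -0.2822, 0.0919]
ee_rot: [[-0.883, 0.469, -0.018], [0.469, 0.883, 0.007], [0.019, -0.002, -1.0]]
wrist_force: [-1.2, 1.3, -2.0]
gripper_width: 1.0
gripper_force: 0.0
```

```bash
python3 -c "
from h import *
delta((.638,-.280,.012),62)
im,d=shot('top');P=cloud('top',d)
pieces(P,{'C':(.654,-.044),'die':(.644,-.168),'R':(.637,-.28)})"
```

```text
t2.10 tcp [ 0.6257 -0.2822  0.0919] turn [-0.002 -0.019  0.   ] rad; then shift cm [-0.98  0.77  7.99] J [ -11.   34.    2.   -0.  -58. -107.] grip 8.7 F [-1.2  1.3 -2. ]
C 238 (np.float64(54.0), array([ 0.65361838, -0.04343194]), array([50., 51., 51.]))
die 0 None
R 114 (np.float64(1.0), array([ 0.63710519, -0.27968023]), array([50., 48., 46.]))
```

drive_tool --rows '[{"tx": -0.5, "ty": 0.4, "tz": 0, "ax": 0, "ay": 0, "az": 0, "claw": 8.7}, {"tx": 0, "ty": 0, "tz": 2, "ax": 0, "ay": 0, "az": 0, "claw": 8.7}, {"tx": 0, "ty": 0, "tz": 2, "ax": 0, "ay": 0, "az": 0, "claw": 8.7}, {"tx": 0, "ty": 0, "tz": 0, "ax": 0, "ay": 0, "az": 0, "claw": 8.7}, {"tx": 0, "ty": 0, "tz": 0, "ax": 0, "ay": 0, "az": 0, "claw": 8.7}, {"tx": 0, "ty": 0, "tz": 0, "ax": 0, "ay": 0, "az": 0, "claw": 8.7}]'

```text
time_s: 2.65
tcp_pos: [0.64, -0.2846, 0.066]
ee_rot: [[-0.884, 0.468, 0.005], [0.468, 0.884, -0.002], [-0.005, 0.001, -1.0]]
wrist_force: [-0.3, 0.0, 0.7]
gripper_width: 1.002
gripper_force: 0.0
```

```bash
python3 -c "
from h import *
delta((.638,-.280,.012),62)
im,d=shot('scene');P=cloud('scene',d)
cv2.imwrite('pics/s1.png',cv2.resize(im[150:320,120:370],(750,510),interpolation=cv2.INTER_CUBIC)[...,::-1])
pieces(P,{'C':(.654,-.044),'die':(.644,-.168),'R':(.637,-.28)})"
```

```text
t2.65 tcp [ 0.64   -0.2846  0.066 ] turn [0.001 0.005 0.002] rad; then shift cm [0.39 0.31 5.4 ] J [ -11.   36.    1.    0.  -55. -107.] grip 8.72 F [-0.3  0.   0.7]
C 253 (np.float64(52.0), array([ 0.65495853, -0.04079714]), array([52., 51., 53.]))
die 217 (np.float64(69.0), array([ 0.6463911 , -0.16560023]), array([45., 45.]))
R 152 (np.float64(6.000000000000001), array([ 0.6429678 , -0.28403237]), array([48., 53., 36.]))
```

View pics/s1.png

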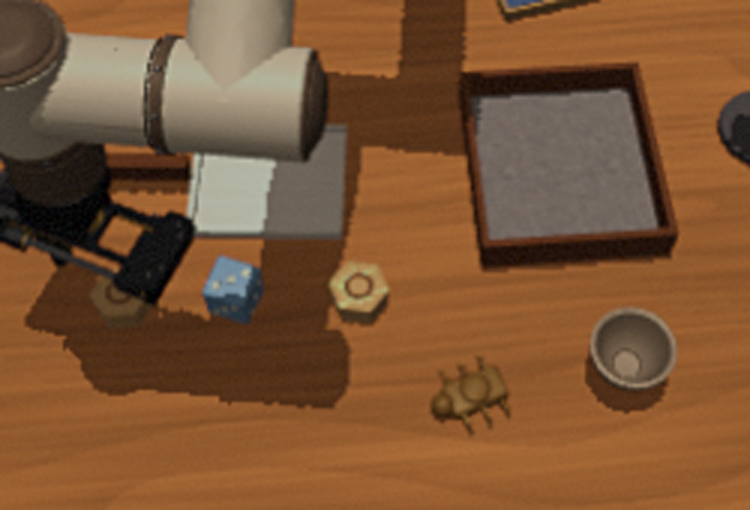

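The fingers straddle the near token at (118,300). The die at (232,290) and the other token at (358,290) haven't moved. I descend and grip.

drive_tool --rows '[{"tx": 0.4, "ty": 0.3, "tz": 0, "ax": 0, "ay": 0, "az": 0, "claw": 8.7}, {"tx": 0, "ty": 0, "tz": 2.7, "ax": 0, "ay": 0, "az": 0, "claw": 8.7}, {"tx": 0, "ty": 0, "tz": 2.7, "ax": 0, "ay": 0, "az": 0, "claw": 8.7}, {"tx": 0, "ty": 0, "tz": 0, "ax": 0, "ay": 0, "az": 0, "claw": 8.7}, {"tx": 0, "ty": 0, "tz": 0, "ax": 0, "ay": 0, "az": 0, "claw": 8.7}, {"tx": 0, "ty": 0, "tz": 0, "ax": 0, "ay": 0, "az": 0, "claw": 4.5}, {"tx": 0, "ty": 0, "tz": 0, "ax": 0, "ay": 0, "az": 0, "claw": 4.5}, {"tx": 0, "ty": 0, "tz": 0, "ax": 0, "ay": 0, "az": 0, "claw": 4.5}, {"tx": 0, "ty": 0, "tz": 0, "ax": 0, "ay": 0, "az": 0, "claw": 4.5}, {"tx": 0, "ty": 0, "tz": 0, "ax": 0, "ay": 0, "az": 0, "claw": 4.5}]'

```text
time_s: 3.53
tcp_pos: [0.6363, -0.2793, 0.0096]
ee_rot: [[-0.884, 0.468, 0.002], [0.468, 0.884, -0.0], [-0.001, 0.0, -1.0]]
wrist_force: [0.6, -0.1, -0.0]
gripper_width: 0.709
gripper_force: 0.0
```

drive_tool --rows '[{"tx": 0, "ty": 0, "tz": 0, "ax": 0, "ay": 0, "az": 0, "claw": 4.5}, {"tx": 0, "ty": 0, "tz": 0, "ax": 0, "ay": 0, "az": 0, "claw": 4.5}, {"tx": 0, "ty": 0, "tz": 0, "ax": 0, "ay": 0, "az": 0, "claw": 4.5}, {"tx": 0, "ty": 0, "tz": 0, "ax": 0, "ay": 0, "az": 0, "claw": 4.5}]'

```text
time_s: 3.87
tcp_pos: [0.636, -0.2793, 0.0089]
ee_rot: [[-0.884, 0.468, 0.0], [0.468, 0.884, -0.0], [-0.0, 0.0, -1.0]]
wrist_force: [-0.8, 0.4, 1.7]
gripper_width: 0.595
gripper_force: 30.0
```

```bash
python3 -c "
from h import *
delta((.5333,-.172,.1),83.8)"
```

```text
t3.87 tcp [ 0.636  -0.2793  0.0089] turn [-0.     0.    -0.379] rad; then shift cm [11.37  9.56 -9.11] J [ -10.   40.   -2.    0.  -48. -108.] grip 5.18 F [-0.8  0.4  1.7]
```

drive_tool --rows '[{"tx": 0, "ty": 0, "tz": -2, "ax": 0, "ay": 0, "az": 0, "claw": 4.5}, {"tx": 0, "ty": 0, "tz": -3, "ax": 0, "ay": 0, "az": 0, "claw": 4.5}, {"tx": 0, "ty": 0, "tz": -2, "ax": 0, "ay": 0, "az": -0.095, "claw": 4.5}, {"tx": 0, "ty": 0, "tz": 0, "ax": 0, "ay": 0, "az": -0.095, "claw": 4.5}, {"tx": 0, "ty": 0, "tz": 0, "ax": 0, "ay": 0, "az": -0.095, "claw": 4.5}, {"tx": 0, "ty": 0, "tz": 0, "ax": 0, "ay": 0, "az": -0.094, "claw": 4.5}, {"tx": 2.8, "ty": 2.6, "tz": 0, "ax": 0, "ay": 0, "az": 0, "claw": 4.5}, {"tx": 2.8, "ty": 2.6, "tz": 0, "ax": 0, "ay": 0, "az": 0, "claw": 4.5}, {"tx": 2.8, "ty": 2.6, "tz": 0, "ax": 0, "ay": 0, "az": 0, "claw": 4.5}, {"tx": 2.8, "ty": 2.6, "tz": 0, "ax": 0, "ay": 0, "az": 0, "claw": 4.5}]'

```text
time_s: 4.7
tcp_pos: [0.5342, -0.1629, 0.078]
ee_rot: [[-0.994, 0.109, -0.001], [0.109, 0.994, 0.0], [0.001, 0.0, -1.0]]
wrist_force: [0.7, 1.2, -0.7]
gripper_width: 0.595
gripper_force: 30.0
```

drive_tool --rows '[{"tx": 0, "ty": 0, "tz": 0, "ax": 0, "ay": 0, "az": 0, "claw": 4.5}, {"tx": 0, "ty": 0, "tz": 0, "ax": 0, "ay": 0, "az": 0, "claw": 4.5}, {"tx": 0, "ty": 0, "tz": 0, "ax": 0, "ay": 0, "az": 0, "claw": 4.5}]'

```text
time_s: 4.95
tcp_pos: [0.5365, -0.1637, 0.079]
ee_rot: [[-0.994, 0.107, 0.001], [0.107, 0.994, -0.0], [-0.002, -0.0, -1.0]]
wrist_force: [0.0, 0.6, -0.6]
gripper_width: 0.592
gripper_force: 30.0
```

```bash
python3 -c "
from h import *
delta((.5343,-.1621,.0145),83.8)"
```

```text
t4.95 tcp [ 0.5365 -0.1637  0.079 ] turn [-0.     0.002  0.001] rad; then shift cm [0.24 0.13 6.45] J [ -0.  24. -19.   0. -46. -96.] grip 5.15 F [ 0.   0.6 -0.6]
```

drive_tool --rows '[{"tx": 0.2, "ty": 0.1, "tz": 1.5, "ax": 0, "ay": 0, "az": 0, "claw": 4.5}, {"tx": 0, "ty": 0, "tz": 2, "ax": 0, "ay": 0, "az": 0, "claw": 4.5}, {"tx": 0, "ty": 0, "tz": 1.5, "ax": 0, "ay": 0, "az": 0, "claw": 4.5}, {"tx": 0, "ty": 0, "tz": 0.9, "ax": 0, "ay": 0, "az": 0, "claw": 4.5}, {"tx": 0, "ty": 0, "tz": 0.2, "ax": 0, "ay": 0, "az": 0, "claw": 4.5}, {"tx": 0, "ty": 0, "tz": 0, "ax": 0, "ay": 0, "az": 0, "claw": 4.5}, {"tx": 0, "ty": 0, "tz": 0, "ax": 0, "ay": 0, "az": 0, "claw": 4.5}, {"tx": 0, "ty": 0, "tz": 0, "ax": 0, "ay": 0, "az": 0, "claw": 4.5}]'

```text
time_s: 5.62
tcp_pos: [0.5348, -0.1628, 0.0184]
ee_rot: [[-0.994, 0.108, 0.002], [0.108, 0.994, -0.0], [-0.002, 0.0, -1.0]]
wrist_force: [0.0, -0.2, -0.4]
gripper_width: 0.592
gripper_force: 30.0
```

```bash
python3 -c "
from h import *
delta((.5343,-.1621,.0145),83.8)"
```

```text
t5.62 tcp [ 0.5348 -0.1628  0.0184] turn [ 0.     0.002 -0.   ] rad; then shift cm [0.06 0.06 0.39] J [ -0.  29. -23.   0. -38. -96.] grip 5.15 F [ 0.  -0.2 -0.4]
```

drive_tool --rows '[{"tx": 0, "ty": 0, "tz": 0.3, "ax": 0, "ay": 0, "az": 0, "claw": 4.5}, {"tx": 0, "ty": 0, "tz": 0.2, "ax": 0, "ay": 0, "az": 0, "claw": 4.5}, {"tx": 0, "ty": 0, "tz": 0, "ax": 0, "ay": 0, "az": 0, "claw": 4.5}, {"tx": 0, "ty": 0, "tz": 0, "ax": 0, "ay": 0, "az": 0, "claw": 5.8}, {"tx": 0, "ty": 0, "tz": 0, "ax": 0, "ay": 0, "az": 0, "claw": 5.8}, {"tx": 0, "ty": 0, "tz": 0, "ax": 0, "ay": 0, "az": 0, "claw": 5.8}, {"tx": 0, "ty": 0, "tz": 0, "ax": 0, "ay": 0, "az": 0, "claw": 5.8}, {"tx": 0, "ty": 0, "tz": 0, "ax": 0, "ay": 0, "az": 0, "claw": 5.8}]'

```text
time_s: 6.28
tcp_pos: [0.5339, -0.1625, 0.0126]
ee_rot: [[-0.994, 0.108, 0.0], [0.108, 0.994, -0.0], [-0.0, 0.0, -1.0]]
wrist_force: [0.5, -0.5, 0.1]
gripper_width: 0.664
gripper_force: 0.0
```

drive_tool --rows '[{"tx": 0, "ty": 0, "tz": -0.8, "ax": 0, "ay": 0, "az": 0, "claw": 5.8}, {"tx": 0, "ty": 0, "tz": -1.5, "ax": 0, "ay": 0, "az": 0, "claw": 5.8}, {"tx": 0, "ty": 0, "tz": -3, "ax": 0, "ay": 0, "az": 0, "claw": 8.7}, {"tx": 0, "ty": 0, "tz": -4, "ax": 0, "ay": 0, "az": 0, "claw": 8.7}, {"tx": 0, "ty": 0, "tz": -4, "ax": 0, "ay": 0, "az": 0, "claw": 8.7}, {"tx": 0, "ty": 0, "tz": 0, "ax": 0, "ay": 0, "az": 0, "claw": 8.7}, {"tx": 0, "ty": 0, "tz": 0, "ax": 0, "ay": 0, "az": 0, "claw": 8.7}]'

```text
time_s: 6.87
tcp_pos: [0.5356, -0.1626, 0.1492]
ee_rot: [[-0.994, 0.108, 0.007], [0.108, 0.994, -0.0], [-0.007, 0.001, -1.0]]
wrist_force: [-0.5, -0.3, -0.9]
gripper_width: 0.949
gripper_force: 0.0
```

```bash
cat >> h.py <<'E'
def both(guess,scoop=True):
    for n in ('top','scene'):
        im,d=shot(n);P=cloud(n,d);print(n);pieces(P,guess)
E
python3 -c "
from h import *
both({'C':(.654,-.042),'die':(.645,-.167),'R':(.534,-.162)})
delta((.645,-.167,.1),67)
delta((.654,-.042,.1),105)"
```

```text
top
C 150 (np.float64(57.00000000000001), array([ 0.66215918, -0.04323219]), array([46., 49., 32.]))
die 120 (np.float64(71.0), array([ 0.65108896, -0.1713208 ]), array([46., 30.]))
R 30 None
scene
C 252 (np.float64(47.0), array([ 0.65481474, -0.04084475]), array([50., 51., 53.]))
die 220 (np.float64(69.0), array([ 0.64637186, -0.1653327 ]), array([46., 44.]))
R 228 (np.float64(20.0), array([ 0.53771628, -0.16087992]), array([53., 51., 52.]))
t6.97 tcp [ 0.5331 -0.1624  0.1454] turn [ 0.    -0.001  0.293] rad; then shift cm [-10.48   3.94   4.54] J [ -0.  19. -15.  -0. -55. -96.] grip 8.55 F [ 0.5  0.2 -0.5]
t6.97 tcp [ 0.5331 -0.1624  0.1454] turn [ 0.001 -0.001 -0.37 ] rad; then shift cm [-14.79   8.5    4.54] J [ -0.  19. -15.  -0. -55. -96.] grip 8.55 F [ 0.5  0.2 -0.5]
```

drive_tool --rows '[{"tx": 0, "ty": 0, "tz": 0, "ax": 0, "ay": 0, "az": -0.105, "claw": 8.7}, {"tx": 0, "ty": 0, "tz": 0, "ax": 0, "ay": 0, "az": -0.105, "claw": 8.7}, {"tx": 0, "ty": 0, "tz": 0, "ax": 0, "ay": 0, "az": -0.105, "claw": 8.7}, {"tx": 0, "ty": 0, "tz": 0, "ax": 0, "ay": 0, "az": -0.105, "claw": 8.7}, {"tx": -3, "ty": 1.5, "tz": 0, "ax": 0, "ay": 0, "az": 0, "claw": 8.7}, {"tx": -3, "ty": 1.5, "tz": 0, "ax": 0, "ay": 0, "az": 0, "claw": 8.7}, {"tx": -3, "ty": 1.5, "tz": 0, "ax": 0, "ay": 0, "az": 0, "claw": 8.7}, {"tx": -3, "ty": 1.5, "tz": 0, "ax": 0, "ay": 0, "az": 0, "claw": 8.7}, {"tx": -3.2, "ty": 1.6, "tz": 0, "ax": 0, "ay": 0, "az": 0, "claw": 8.7}]'

```text
time_s: 7.72
tcp_pos: [0.6548, -0.0428, 0.1433]
ee_rot: [[-0.952, -0.306, -0.005], [-0.306, 0.952, -0.001], [0.005, 0.001, -1.0]]
wrist_force: [0.2, 1.2, 0.3]
gripper_width: 1.001
gripper_force: 0.0
```

drive_tool --rows '[{"tx": 0, "ty": 0, "tz": 4, "ax": 0, "ay": 0, "az": 0, "claw": 8.7}, {"tx": 0, "ty": 0, "tz": 4, "ax": 0, "ay": 0, "az": 0, "claw": 8.7}, {"tx": 0, "ty": 0, "tz": 1, "ax": 0, "ay": 0, "az": 0, "claw": 8.7}, {"tx": 0, "ty": 0, "tz": 0, "ax": 0, "ay": 0, "az": 0, "claw": 8.7}, {"tx": 0, "ty": 0, "tz": 0, "ax": 0, "ay": 0, "az": 0, "claw": 8.7}, {"tx": 0, "ty": 0, "tz": 0, "ax": 0, "ay": 0, "az": 0, "claw": 8.7}, {"tx": 0, "ty": 0, "tz": 0, "ax": 0, "ay": 0, "az": 0, "claw": 8.7}]'

```text
time_s: 8.3
tcp_pos: [0.6568, -0.0438, 0.0583]
ee_rot: [[-0.952, -0.307, 0.005], [-0.307, 0.952, 0.0], [-0.005, -0.001, -1.0]]
wrist_force: [-0.2, 0.6, 0.3]
gripper_width: 1.001
gripper_force: 0.0
```

```bash
python3 -c "
from h import *
both({'C':(.654,-.042),'die':(.645,-.167),'R':(.534,-.162)})
delta((.6535,-.043,.012),108)"
```

```text
top
C 63 (np.float64(48.00000000000001), array([ 0.64594067, -0.04103608]), array([51., 47., 29.]))
die 225 (np.float64(63.0), array([ 0.64378556, -0.16799638]), array([44., 45.]))
R 212 (np.float64(29.000000000000004), array([ 0.53649099, -0.1636532 ]), array([51., 51., 51.]))
scene
C 237 (np.float64(25.0), array([ 0.6563132 , -0.04000088]), array([48., 51., 53.]))
die 217 (np.float64(68.0), array([ 0.64654733, -0.16597068]), array([44., 44.]))
R 217 (np.float64(22.0), array([ 0.53801394, -0.16053564]), array([51., 51., 52.]))
t8.40 tcp [ 0.6563 -0.0437  0.0579] turn [-0.001  0.004 -0.003] rad; then shift cm [0.25 0.15 4.59] J [ 10.  33.  -6.   0. -50. -82.] grip 8.65 F [-0.4 -0.6  0.3]
```

drive_tool --rows '[{"tx": 0.2, "ty": 0.1, "tz": 0, "ax": 0, "ay": 0, "az": 0, "claw": 8.7}, {"tx": 0, "ty": 0, "tz": 2.2, "ax": 0, "ay": 0, "az": 0, "claw": 8.7}, {"tx": 0, "ty": 0, "tz": 2.2, "ax": 0, "ay": 0, "az": 0, "claw": 8.7}, {"tx": 0, "ty": 0, "tz": 0, "ax": 0, "ay": 0, "az": 0, "claw": 8.7}, {"tx": 0, "ty": 0, "tz": 0, "ax": 0, "ay": 0, "az": 0, "claw": 4.5}, {"tx": 0, "ty": 0, "tz": 0, "ax": 0, "ay": 0, "az": 0, "claw": 4.5}, {"tx": 0, "ty": 0, "tz": 0, "ax": 0, "ay": 0, "az": 0, "claw": 4.5}, {"tx": 0, "ty": 0, "tz": 0, "ax": 0, "ay": 0, "az": 0, "claw": 4.5}, {"tx": 0, "ty": 0, "tz": 0, "ax": 0, "ay": 0, "az": 0, "claw": 4.5}, {"tx": 0, "ty": 0, "tz": 0, "ax": 0, "ay": 0, "az": 0, "claw": 4.5}]'

```text
time_s: 9.23
tcp_pos: [0.6534, -0.0432, 0.0123]
ee_rot: [[-0.952, -0.307, 0.001], [-0.307, 0.952, 0.0], [-0.001, -0.0, -1.0]]
wrist_force: [-0.1, -0.4, -0.4]
gripper_width: 0.628
gripper_force: 0.0
```

drive_tool --rows '[{"tx": 0, "ty": 0, "tz": 0, "ax": 0, "ay": 0, "az": 0, "claw": 4.5}, {"tx": 0, "ty": 0, "tz": 0, "ax": 0, "ay": 0, "az": 0, "claw": 4.5}, {"tx": 0, "ty": 0, "tz": 0, "ax": 0, "ay": 0, "az": 0, "claw": 4.5}, {"tx": 0, "ty": 0, "tz": 0, "ax": 0, "ay": 0, "az": 0, "claw": 4.5}]'

```text
time_s: 9.57
tcp_pos: [0.6533, -0.0432, 0.0122]
ee_rot: [[-0.952, -0.307, 0.001], [-0.307, 0.952, -0.0], [-0.001, -0.0, -1.0]]
wrist_force: [-1.0, 1.0, 4.0]
gripper_width: 0.596
gripper_force: 29.9
```

```bash
python3 -c "
from h import *
delta((.4727,-.1555,.09),83.8)"
```

```text
t9.57 tcp [ 0.6533 -0.0432  0.0122] turn [-0.     0.001  0.42 ] rad; then shift cm [ 16.74 -13.12  -7.78] J [ 10.  36.  -8.   0. -45. -82.] grip 5.18 F [-1.  1.  4.]
```

drive_tool --rows '[{"tx": 0, "ty": 0, "tz": -2, "ax": 0, "ay": 0, "az": 0, "claw": 4.5}, {"tx": 0, "ty": 0, "tz": -3, "ax": 0, "ay": 0, "az": 0, "claw": 4.5}, {"tx": 0, "ty": 0, "tz": -2.8, "ax": 0, "ay": 0, "az": 0.105, "claw": 4.5}, {"tx": 0, "ty": 0, "tz": 0, "ax": 0, "ay": 0, "az": 0.105, "claw": 4.5}, {"tx": 0, "ty": 0, "tz": 0, "ax": 0, "ay": 0, "az": 0.105, "claw": 4.5}, {"tx": 0, "ty": 0, "tz": 0, "ax": 0, "ay": 0, "az": 0.105, "claw": 4.5}]'

```text
time_s: 10.07
tcp_pos: [0.6528, -0.0431, 0.0897]
ee_rot: [[-0.994, 0.114, 0.0], [0.114, 0.994, 0.001], [-0.0, 0.001, -1.0]]
wrist_force: [0.5, -0.6, -0.2]
gripper_width: 0.589
gripper_force: 29.9
```

drive_tool --rows '[{"tx": 2.8, "ty": -2.2, "tz": 0, "ax": 0, "ay": 0, "az": 0, "claw": 4.5}, {"tx": 2.8, "ty": -2.2, "tz": 0, "ax": 0, "ay": 0, "az": 0, "claw": 4.5}, {"tx": 2.8, "ty": -2.2, "tz": 0, "ax": 0, "ay": 0, "az": 0, "claw": 4.5}, {"tx": 2.8, "ty": -2.2, "tz": 0, "ax": 0, "ay": 0, "az": 0, "claw": 4.5}, {"tx": 2.8, "ty": -2.2, "tz": 0, "ax": 0, "ay": 0, "az": 0, "claw": 4.5}, {"tx": 2.7, "ty": -2.1, "tz": 0, "ax": 0, "ay": 0, "az": 0, "claw": 4.5}, {"tx": 0, "ty": 0, "tz": 0, "ax": 0, "ay": 0, "az": 0, "claw": 4.5}, {"tx": 0, "ty": 0, "tz": 0, "ax": 0, "ay": 0, "az": 0, "claw": 4.5}, {"tx": 0, "ty": 0, "tz": 0, "ax": 0, "ay": 0, "az": 0, "claw": 4.5}, {"tx": 0, "ty": 0, "tz": 0, "ax": 0, "ay": 0, "az": 0, "claw": 4.5}]'

```text
time_s: 10.9
tcp_pos: [0.474, -0.1551, 0.0896]
ee_rot: [[-0.994, 0.107, 0.001], [0.107, 0.994, -0.0], [-0.001, 0.0, -1.0]]
wrist_force: [-0.5, -0.2, -0.9]
gripper_width: 0.595
gripper_force: 29.9
```

```bash
python3 -c "
from h import *
delta((.4727,-.1555,.0165),83.8)"
```

```text
t10.90 tcp [ 0.474  -0.1551  0.0896] turn [0.    0.001 0.001] rad; then shift cm [ 0.12 -0.05  7.31] J [  1.  18. -27.   0. -44. -97.] grip 5.18 F [-0.5 -0.2 -0.9]
```

drive_tool --rows '[{"tx": 0.1, "ty": 0, "tz": 2, "ax": 0, "ay": 0, "az": 0, "claw": 4.5}, {"tx": 0, "ty": 0, "tz": 2.5, "ax": 0, "ay": 0, "az": 0, "claw": 4.5}, {"tx": 0, "ty": 0, "tz": 1.6, "ax": 0, "ay": 0, "az": 0, "claw": 4.5}, {"tx": 0, "ty": 0, "tz": 0.8, "ax": 0, "ay": 0, "az": 0, "claw": 4.5}, {"tx": 0, "ty": 0, "tz": 0.3, "ax": 0, "ay": 0, "az": 0, "claw": 4.5}, {"tx": 0, "ty": 0, "tz": 0.1, "ax": 0, "ay": 0, "az": 0, "claw": 4.5}, {"tx": 0, "ty": 0, "tz": 0, "ax": 0, "ay": 0, "az": 0, "claw": 4.5}, {"tx": 0, "ty": 0, "tz": 0, "ax": 0, "ay": 0, "az": 0, "claw": 4.5}]'

```text
time_s: 11.57
tcp_pos: [0.4728, -0.1552, 0.0174]
ee_rot: [[-0.994, 0.108, 0.002], [0.108, 0.994, -0.0], [-0.002, 0.0, -1.0]]
wrist_force: [-0.9, 0.3, -0.0]
gripper_width: 0.592
gripper_force: 29.9
```

drive_tool --rows '[{"tx": 0, "ty": 0, "tz": 0, "ax": 0, "ay": 0, "az": 0, "claw": 4.5}, {"tx": 0, "ty": 0, "tz": 0, "ax": 0, "ay": 0, "az": 0, "claw": 5.8}, {"tx": 0, "ty": 0, "tz": 0, "ax": 0, "ay": 0, "az": 0, "claw": 5.8}, {"tx": 0, "ty": 0, "tz": 0, "ax": 0, "ay": 0, "az": 0, "claw": 5.8}, {"tx": 0, "ty": 0, "tz": 0, "ax": 0, "ay": 0, "az": 0, "claw": 5.8}, {"tx": 0, "ty": 0, "tz": 0, "ax": 0, "ay": 0, "az": 0, "claw": 5.8}]'

```text
time_s: 12.07
tcp_pos: [0.4719, -0.1553, 0.0167]
ee_rot: [[-0.994, 0.108, 0.0], [0.108, 0.994, -0.0], [-0.0, 0.0, -1.0]]
wrist_force: [-1.0, -0.4, 0.4]
gripper_width: 0.666
gripper_force: 0.0
```

drive_tool --rows '[{"tx": 0, "ty": 0, "tz": -0.8, "ax": 0, "ay": 0, "az": 0, "claw": 5.8}, {"tx": 0, "ty": 0, "tz": -1.5, "ax": 0, "ay": 0, "az": 0, "claw": 5.8}, {"tx": 0, "ty": 0, "tz": -3, "ax": 0, "ay": 0, "az": 0, "claw": 8.7}, {"tx": 0, "ty": 0, "tz": -4, "ax": 0, "ay": 0, "az": 0, "claw": 8.7}, {"tx": 0, "ty": 0, "tz": -4, "ax": 0, "ay": 0, "az": 0, "claw": 8.7}, {"tx": 0, "ty": 0, "tz": 0, "ax": 0, "ay": 0, "az": 0, "claw": 8.7}, {"tx": 0, "ty": 0, "tz": 0, "ax": 0, "ay": 0, "az": 0, "claw": 8.7}]'

```text
time_s: 12.65
tcp_pos: [0.4735, -0.1553, 0.1528]
ee_rot: [[-0.994, 0.108, 0.007], [0.108, 0.994, -0.0], [-0.007, 0.001, -1.0]]
wrist_force: [-0.2, -0.6, -0.7]
gripper_width: 0.951
gripper_force: 0.0
```

```bash
python3 -c "
from h import *
both({'C':(.4727,-.1555),'die':(.645,-.167),'R':(.536,-.163)})
delta((.6445,-.1675,.02),66)"
```

```text
top
C 0 None
die 218 (np.float64(63.0), array([ 0.64399114, -0.16812995]), array([44., 45.]))
R 30 None
scene
C 216 (np.float64(58.00000000000001), array([ 0.4800491 , -0.15394492]), array([54., 55., 67.]))
die 216 (np.float64(70.0), array([ 0.64662908, -0.16555457]), array([45., 44.]))
R 254 (np.float64(20.0), array([ 0.52915632, -0.15930772]), array([69., 51., 66.]))
t12.75 tcp [ 0.4711 -0.1552  0.1494] turn [ 0.    -0.001  0.31 ] rad; then shift cm [-16.34   5.93  12.94] J [  1.  14. -23.  -0. -53. -97.] grip 8.56 F [-0.1  1.2 -0.2]
```

drive_tool --rows '[{"tx": 0, "ty": 0, "tz": 0, "ax": 0, "ay": 0, "az": 0.105, "claw": 8.7}, {"tx": 0, "ty": 0, "tz": 0, "ax": 0, "ay": 0, "az": 0.105, "claw": 8.7}, {"tx": 0, "ty": 0, "tz": 0, "ax": 0, "ay": 0, "az": 0.1, "claw": 8.7}, {"tx": -3.3, "ty": 1.2, "tz": 0, "ax": 0, "ay": 0, "az": 0, "claw": 8.7}, {"tx": -3.3, "ty": 1.2, "tz": 0, "ax": 0, "ay": 0, "az": 0, "claw": 8.7}, {"tx": -3.3, "ty": 1.2, "tz": 0, "ax": 0, "ay": 0, "az": 0, "claw": 8.7}, {"tx": -3.3, "ty": 1.2, "tz": 0, "ax": 0, "ay": 0, "az": 0, "claw": 8.7}, {"tx": -3.1, "ty": 1.1, "tz": 0, "ax": 0, "ay": 0, "az": 0, "claw": 8.7}, {"tx": 0, "ty": 0, "tz": 3, "ax": 0, "ay": 0, "az": 0, "claw": 8.7}, {"tx": 0, "ty": 0, "tz": 3, "ax": 0, "ay": 0, "az": 0, "claw": 8.7}]'

```text
time_s: 13.58
tcp_pos: [0.6467, -0.1676, 0.0876]
ee_rot: [[-0.914, 0.406, 0.001], [0.406, 0.914, -0.0], [-0.001, 0.0, -1.0]]
wrist_force: [-0.8, 0.2, -0.9]
gripper_width: 0.999
gripper_force: 0.0
```

drive_tool --rows '[{"tx": 0, "ty": 0, "tz": 0, "ax": 0, "ay": 0, "az": 0, "claw": 8.7}, {"tx": 0, "ty": 0, "tz": 0, "ax": 0, "ay": 0, "az": 0, "claw": 8.7}, {"tx": 0, "ty": 0, "tz": 0, "ax": 0, "ay": 0, "az": 0, "claw": 8.7}]'

```text
time_s: 13.83
tcp_pos: [0.645, -0.1679, 0.09]
ee_rot: [[-0.914, 0.406, -0.0], [0.406, 0.914, -0.001], [-0.0, -0.001, -1.0]]
wrist_force: [-0.0, -0.1, 0.2]
gripper_width: 0.998
gripper_force: 0.0
```

```bash
python3 -c "
from h import *
both({'C':(.4727,-.1555),'die':(.645,-.167),'R':(.536,-.163)})
im=np.load('last_scene.npz')['im'];cv2.imwrite('pics/s2.png',cv2.resize(im[150:320,120:370],(750,510),interpolation=cv2.INTER_CUBIC)[...,::-1])
delta((.6445,-.1675,.016),66)"
```

```text
top
C 230 (np.float64(48.00000000000001), array([ 0.47863559, -0.15628233]), array([53., 54., 71.]))
die 97 (np.float64(66.0), array([ 0.63603789, -0.16455769]), array([45., 28.]))
R 235 (np.float64(55.0), array([ 0.52962344, -0.16278216]), array([54., 55., 69.]))
scene
C 88 (np.float64(31.0), array([ 0.47989686, -0.14148835]), array([57., 25., 62.]))
die 209 (np.float64(66.0), array([ 0.64635208, -0.16578793]), array([45., 44.]))
R 67 (np.float64(17.0), array([ 0.53289624, -0.148886  ]), array([65., 27., 64.]))
t13.93 tcp [ 0.6458 -0.1678  0.0917] turn [0.001 0.003 0.001] rad; then shift cm [ 0.13 -0.02  7.57] J [  -1.   32.   -3.    0.  -55. -113.] grip 8.69 F [ 0.7 -0.4  1.2]
```

View pics/s2.png

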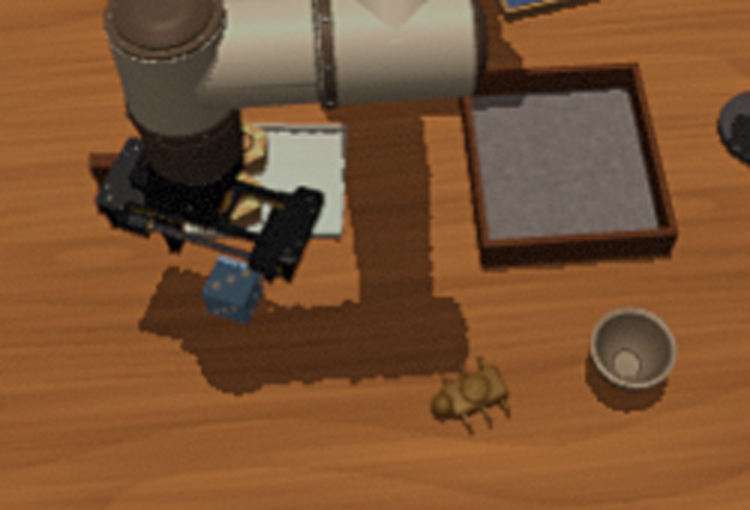

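Both tokens lie in the rear of the pan at about (245,205) and (255,150), and the die at (233,290) is under the open fingers. Now I grip it.

drive_tool --rows '[{"tx": 0.1, "ty": 0, "tz": 2.5, "ax": 0, "ay": 0, "az": 0, "claw": 8.7}, {"tx": 0, "ty": 0, "tz": 2.5, "ax": 0, "ay": 0, "az": 0, "claw": 8.7}, {"tx": 0, "ty": 0, "tz": 2.3, "ax": 0, "ay": 0, "az": 0, "claw": 8.7}, {"tx": 0, "ty": 0, "tz": 0, "ax": 0, "ay": 0, "az": 0, "claw": 8.7}, {"tx": 0, "ty": 0, "tz": 0, "ax": 0, "ay": 0, "az": 0, "claw": 3.8}, {"tx": 0, "ty": 0, "tz": 0, "ax": 0, "ay": 0, "az": 0, "claw": 3.8}, {"tx": 0, "ty": 0, "tz": 0, "ax": 0, "ay": 0, "az": 0, "claw": 3.8}, {"tx": 0, "ty": 0, "tz": 0, "ax": 0, "ay": 0, "az": 0, "claw": 3.8}, {"tx": 0, "ty": 0, "tz": 0, "ax": 0, "ay": 0, "az": 0, "claw": 3.8}, {"tx": 0, "ty": 0, "tz": 0, "ax": 0, "ay": 0, "az": 0, "claw": 3.8}]'

```text
time_s: 14.77
tcp_pos: [0.6443, -0.1672, 0.0176]
ee_rot: [[-0.914, 0.406, 0.002], [0.406, 0.914, -0.0], [-0.001, 0.001, -1.0]]
wrist_force: [1.0, 0.1, 0.3]
gripper_width: 0.628
gripper_force: 0.0
```

drive_tool --rows '[{"tx": 0, "ty": 0, "tz": 0, "ax": 0, "ay": 0, "az": 0, "claw": 3.8}, {"tx": 0, "ty": 0, "tz": 0, "ax": 0, "ay": 0, "az": 0, "claw": 3.8}, {"tx": 0, "ty": 0, "tz": 0, "ax": 0, "ay": 0, "az": 0, "claw": 3.8}, {"tx": 0, "ty": 0, "tz": 0, "ax": 0, "ay": 0, "az": 0, "claw": 3.8}, {"tx": 0, "ty": 0, "tz": 0, "ax": 0, "ay": 0, "az": 0, "claw": 3.8}]'

```text
time_s: 15.18
tcp_pos: [0.644, -0.1672, 0.0169]
ee_rot: [[-0.914, 0.406, 0.0], [0.406, 0.914, -0.0], [-0.0, 0.0, -1.0]]
wrist_force: [-0.6, 0.4, 3.2]
gripper_width: 0.524
gripper_force: 30.0
```

```bash
python3 -c "
from h import *
delta((.5111,-.0882,.12),83.8)"
```

```text
t15.18 tcp [ 0.644  -0.1672  0.0169] turn [-0.    0.   -0.31] rad; then shift cm [ 14.07   6.42 -10.31] J [  -1.   37.   -6.    0.  -47. -113.] grip 4.56 F [-0.6  0.4  3.2]
```

drive_tool --rows '[{"tx": 0, "ty": 0, "tz": -2, "ax": 0, "ay": 0, "az": 0, "claw": 3.8}, {"tx": 0, "ty": 0, "tz": -3, "ax": 0, "ay": 0, "az": 0, "claw": 3.8}, {"tx": 0, "ty": 0, "tz": -3, "ax": 0, "ay": 0, "az": -0.105, "claw": 3.8}, {"tx": 0, "ty": 0, "tz": -1, "ax": 0, "ay": 0, "az": -0.105, "claw": 3.8}, {"tx": 0, "ty": 0, "tz": 0, "ax": 0, "ay": 0, "az": -0.1, "claw": 3.8}, {"tx": 3.5, "ty": 1.6, "tz": 0, "ax": 0, "ay": 0, "az": 0, "claw": 3.8}, {"tx": 3.5, "ty": 1.6, "tz": 0, "ax": 0, "ay": 0, "az": 0, "claw": 3.8}, {"tx": 3.5, "ty": 1.6, "tz": 0, "ax": 0, "ay": 0, "az": 0, "claw": 3.8}, {"tx": 3.4, "ty": 1.6, "tz": 0, "ax": 0, "ay": 0, "az": 0, "claw": 3.8}]'

```text
time_s: 15.93
tcp_pos: [0.5105, -0.0881, 0.1058]
ee_rot: [[-0.994, 0.109, -0.001], [0.109, 0.994, 0.0], [0.001, -0.0, -1.0]]
wrist_force: [0.5, 1.5, -1.1]
gripper_width: 0.531
gripper_force: 30.0
```

drive_tool --rows '[{"tx": 0, "ty": 0, "tz": 0, "ax": 0, "ay": 0, "az": 0, "claw": 3.8}, {"tx": 0, "ty": 0, "tz": 0, "ax": 0, "ay": 0, "az": 0, "claw": 3.8}, {"tx": 0, "ty": 0, "tz": 0, "ax": 0, "ay": 0, "az": 0, "claw": 3.8}, {"tx": 0, "ty": 0, "tz": 0, "ax": 0, "ay": 0, "az": 0, "claw": 3.8}]'

```text
time_s: 16.27
tcp_pos: [0.5139, -0.0887, 0.1067]
ee_rot: [[-0.994, 0.108, 0.001], [0.108, 0.994, -0.0], [-0.001, 0.0, -1.0]]
wrist_force: [0.1, -0.2, 0.4]
gripper_width: 0.526
gripper_force: 30.0
```

```bash
python3 -c "
from h import *
delta((.5111,-.0882,.021),83.8)"
```

```text
t16.27 tcp [ 0.5139 -0.0887  0.1067] turn [ 0.     0.001 -0.   ] rad; then shift cm [0.28 0.02 8.57] J [   8.   19.  -23.    0.  -48. -104.] grip 4.58 F [ 0.1 -0.2  0.4]
```

drive_tool --rows '[{"tx": 0.2, "ty": 0, "tz": 2.5, "ax": 0, "ay": 0, "az": 0, "claw": 3.8}, {"tx": 0, "ty": 0, "tz": 2.5, "ax": 0, "ay": 0, "az": 0, "claw": 3.8}, {"tx": 0, "ty": 0, "tz": 2, "ax": 0, "ay": 0, "az": 0, "claw": 3.8}, {"tx": 0, "ty": 0, "tz": 1, "ax": 0, "ay": 0, "az": 0, "claw": 3.8}, {"tx": 0, "ty": 0, "tz": 0.4, "ax": 0, "ay": 0, "az": 0, "claw": 3.8}, {"tx": 0, "ty": 0, "tz": 0.1, "ax": 0, "ay": 0, "az": 0, "claw": 3.8}, {"tx": 0, "ty": 0, "tz": 0, "ax": 0, "ay": 0, "az": 0, "claw": 3.8}, {"tx": 0, "ty": 0, "tz": 0, "ax": 0, "ay": 0, "az": 0, "claw": 3.8}]'

```text
time_s: 16.93
tcp_pos: [0.5117, -0.0884, 0.0225]
ee_rot: [[-0.994, 0.108, 0.002], [0.108, 0.994, 0.0], [-0.002, 0.0, -1.0]]
wrist_force: [0.3, -0.3, 0.0]
gripper_width: 0.524
gripper_force: 30.0
```

drive_tool --rows '[{"tx": 0, "ty": 0, "tz": 0, "ax": 0, "ay": 0, "az": 0, "claw": 3.8}, {"tx": 0, "ty": 0, "tz": 0, "ax": 0, "ay": 0, "az": 0, "claw": 5.1}, {"tx": 0, "ty": 0, "tz": 0, "ax": 0, "ay": 0, "az": 0, "claw": 5.1}, {"tx": 0, "ty": 0, "tz": 0, "ax": 0, "ay": 0, "az": 0, "claw": 5.1}, {"tx": 0, "ty": 0, "tz": 0, "ax": 0, "ay": 0, "az": 0, "claw": 5.1}, {"tx": 0, "ty": 0, "tz": 0, "ax": 0, "ay": 0, "az": 0, "claw": 5.1}]'

```text
time_s: 17.43
tcp_pos: [0.5107, -0.0883, 0.0217]
ee_rot: [[-0.994, 0.108, 0.0], [0.108, 0.994, 0.0], [-0.0, 0.0, -1.0]]
wrist_force: [-0.0, -0.5, -0.2]
gripper_width: 0.581
gripper_force: 0.0
```

drive_tool --rows '[{"tx": 0, "ty": 0, "tz": -0.8, "ax": 0, "ay": 0, "az": 0, "claw": 5.1}, {"tx": 0, "ty": 0, "tz": -1.5, "ax": 0, "ay": 0, "az": 0, "claw": 5.1}, {"tx": 0, "ty": 0, "tz": -3, "ax": 0, "ay": 0, "az": 0, "claw": 5.1}, {"tx": 0, "ty": 0, "tz": -4, "ax": 0, "ay": 0, "az": 0, "claw": 5.1}, {"tx": 0, "ty": 0, "tz": -4, "ax": 0, "ay": 0, "az": 0, "claw": 8.7}, {"tx": 0, "ty": -4, "tz": 0, "ax": 0, "ay": 0, "az": 0, "claw": 8.7}, {"tx": 0, "ty": -4, "tz": 0, "ax": 0, "ay": 0, "az": 0, "claw": 8.7}, {"tx": 0, "ty": -4, "tz": 0, "ax": 0, "ay": 0, "az": 0, "claw": 8.7}, {"tx": 0, "ty": -4, "tz": 0, "ax": 0, "ay": 0, "az": 0, "claw": 8.7}, {"tx": 0, "ty": 0, "tz": 0, "ax": 0, "ay": 0, "az": 0, "claw": 8.7}]'

```text
time_s: 18.27
tcp_pos: [0.4923, -0.2526, 0.1552]
ee_rot: [[-0.993, 0.114, 0.001], [0.114, 0.993, -0.001], [-0.001, -0.001, -1.0]]
wrist_force: [0.7, 0.2, 0.4]
gripper_width: 0.946
gripper_force: 0.0
```

```bash
python3 - <<'E'
from h import *
im,d=shot('top')
P=cloud('top',d)
pieces(P,{'die':(.511,-.088)})
hsv=cv2.cvtColor(im,cv2.COLOR_RGB2HSV)
a=cv2.resize(im[190:265,235:360],(750,450),interpolation=cv2.INTER_CUBIC)
cv2.imwrite('pics/t3.png',a[...,::-1])
delta((.4934,-.2512,.011),-6.2)
E
```

```text
die 7 None
t18.32 tcp [ 0.4924 -0.2504  0.1549] turn [-0.     0.     1.565] rad; then shift cm [-0.07  0.11 14.39] J [-10.  18. -15.   0. -56. -86.] grip 8.38 F [ 0.1  0.4 -0.9]
```

View pics/t3.png

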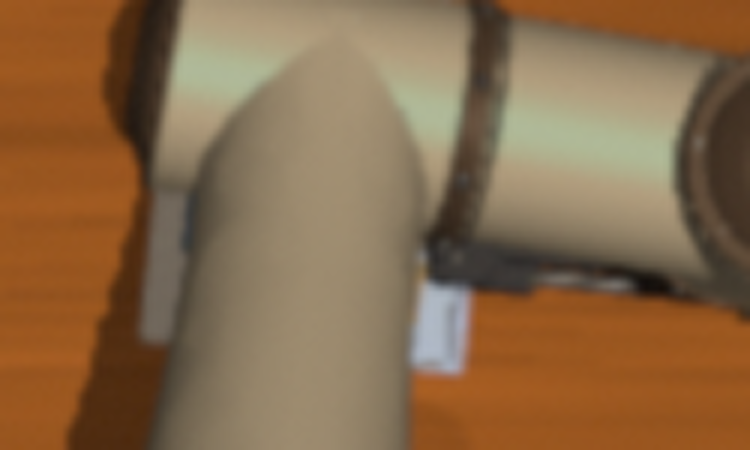

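The arm hides the scoop from the top camera. I'll turn the gripper and check with the scene camera.

drive_tool --rows '[{"tx": 0, "ty": 0, "tz": 0, "ax": 0, "ay": 0, "az": -0.12, "claw": 8.7}, {"tx": 0, "ty": 0, "tz": 0, "ax": 0, "ay": 0, "az": -0.12, "claw": 8.7}, {"tx": 0, "ty": 0, "tz": 0, "ax": 0, "ay": 0, "az": -0.12, "claw": 8.7}, {"tx": 0, "ty": 0, "tz": 0, "ax": 0, "ay": 0, "az": -0.12, "claw": 8.7}, {"tx": 0, "ty": 0, "tz": 0, "ax": 0, "ay": 0, "az": -0.12, "claw": 8.7}, {"tx": 0, "ty": 0, "tz": 0, "ax": 0, "ay": 0, "az": -0.12, "claw": 8.7}, {"tx": 0, "ty": 0, "tz": 0, "ax": 0, "ay": 0, "az": -0.12, "claw": 8.7}, {"tx": 0, "ty": 0, "tz": 0, "ax": 0, "ay": 0, "az": -0.12, "claw": 8.7}, {"tx": 0, "ty": 0, "tz": 0, "ax": 0, "ay": 0, "az": -0.12, "claw": 8.7}, {"tx": 0, "ty": 0, "tz": 0, "ax": 0, "ay": 0, "az": -0.12, "claw": 8.7}]'

```text
time_s: 19.15
tcp_pos: [0.4934, -0.2463, 0.155]
ee_rot: [[-0.454, -0.891, 0.0], [-0.891, 0.454, 0.0], [-0.0, -0.0, -1.0]]
wrist_force: [0.8, 0.7, 0.5]
gripper_width: 1.002
gripper_force: 0.0
```

drive_tool --rows '[{"tx": 0, "ty": 0, "tz": 0, "ax": 0, "ay": 0, "az": -0.12, "claw": 8.7}, {"tx": 0, "ty": 0, "tz": 0, "ax": 0, "ay": 0, "az": -0.12, "claw": 8.7}, {"tx": 0, "ty": 0, "tz": 0, "ax": 0, "ay": 0, "az": -0.12, "claw": 8.7}, {"tx": 0, "ty": 0, "tz": 3, "ax": 0, "ay": 0, "az": 0, "claw": 8.7}, {"tx": 0, "ty": 0, "tz": 3, "ax": 0, "ay": 0, "az": 0, "claw": 8.7}, {"tx": 0, "ty": 0, "tz": 0, "ax": 0, "ay": 0, "az": 0, "claw": 8.7}, {"tx": 0, "ty": 0, "tz": 0, "ax": 0, "ay": 0, "az": 0, "claw": 8.7}, {"tx": 0, "ty": 0, "tz": 0, "ax": 0, "ay": 0, "az": 0, "claw": 8.7}]'

```text
time_s: 19.82
tcp_pos: [0.4945, -0.2473, 0.0961]
ee_rot: [[-0.117, -0.993, 0.002], [-0.993, 0.117, -0.001], [0.001, -0.002, -1.0]]
wrist_force: [0.4, -0.6, 0.1]
gripper_width: 0.998
gripper_force: 0.0
```

```bash
python3 - <<'E'
from h import *
im,d=shot('scene')
P=cloud('scene',d)
pieces(P,{'die':(.511,-.088)})
cv2.imwrite('pics/s4.png',cv2.resize(im[150:290,120:300],(720,560),interpolation=cv2.INTER_CUBIC)[...,::-1])
delta((.4934,-.2512,.011),-6.2)
E
```

```text
die 188 (np.float64(81.0), array([ 0.51353741, -0.08587787]), array([45., 46.]))
t19.87 tcp [ 0.4948 -0.2474  0.0965] turn [-0.003 -0.001 -0.01 ] rad; then shift cm [0.39 0.1  8.55] J [-10.  22. -19.   0. -48.   3.] grip 8.69 F [-0.   0.1  0.6]
```

View pics/s4.png

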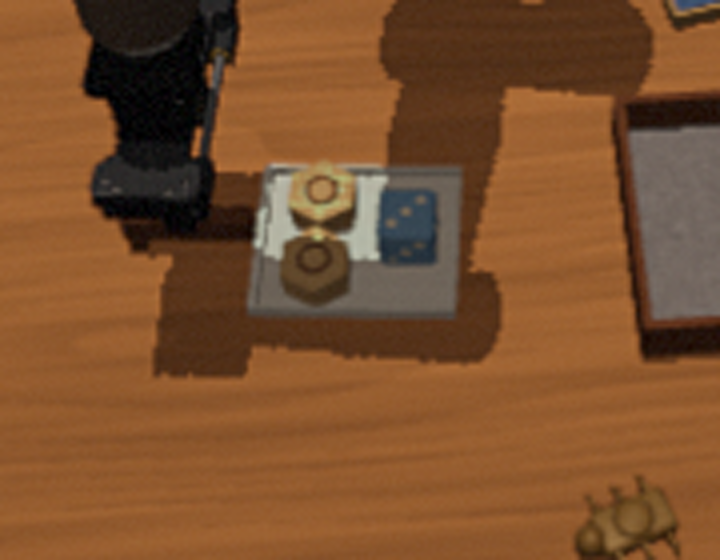

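All three pieces sit in the pan (tokens at (322,195) and (315,268), die at (408,225)), and the gripper is above the handle. Now I grip the handle.

drive_tool --rows '[{"tx": 0.4, "ty": 0.1, "tz": 0, "ax": 0, "ay": 0, "az": -0.01, "claw": 8.7}, {"tx": 0, "ty": 0, "tz": 2.5, "ax": 0, "ay": 0, "az": 0, "claw": 6}, {"tx": 0, "ty": 0, "tz": 2.5, "ax": 0, "ay": 0, "az": 0, "claw": 6}, {"tx": 0, "ty": 0, "tz": 2, "ax": 0, "ay": 0, "az": 0, "claw": 6}, {"tx": 0, "ty": 0, "tz": 1, "ax": 0, "ay": 0, "az": 0, "claw": 6}, {"tx": 0, "ty": 0, "tz": 0.3, "ax": 0, "ay": 0, "az": 0, "claw": 6}, {"tx": 0, "ty": 0, "tz": 0, "ax": 0, "ay": 0, "az": 0, "claw": 6}, {"tx": 0, "ty": 0, "tz": 0, "ax": 0, "ay": 0, "az": 0, "claw": 6}, {"tx": 0, "ty": 0, "tz": 0, "ax": 0, "ay": 0, "az": 0, "claw": 6}]'

```text
time_s: 20.62
tcp_pos: [0.493, -0.2516, 0.013]
ee_rot: [[-0.108, -0.994, 0.003], [-0.994, 0.108, -0.001], [0.0, -0.003, -1.0]]
wrist_force: [0.5, -0.2, 0.7]
gripper_width: 0.692
gripper_force: 0.0
```

```bash
python3 - <<'E'
from h import *
delta((.4934,-.2512,.011),-6.2)
E
```

```text
t20.62 tcp [ 0.493  -0.2516  0.013 ] turn [-0.003 -0.    -0.   ] rad; then shift cm [-0.04 -0.03  0.2 ] J [-10.  29. -24.   0. -37.   4.] grip 6.02 F [ 0.5 -0.2  0.7]
```

drive_tool --rows '[{"tx": 0, "ty": 0, "tz": 0.1, "ax": 0, "ay": 0, "az": 0, "claw": 3}, {"tx": 0, "ty": 0, "tz": 0, "ax": 0, "ay": 0, "az": 0, "claw": 3}, {"tx": 0, "ty": 0, "tz": 0, "ax": 0, "ay": 0, "az": 0, "claw": 3}, {"tx": 0, "ty": 0, "tz": 0, "ax": 0, "ay": 0, "az": 0, "claw": 2.4}, {"tx": 0, "ty": 0, "tz": 0, "ax": 0, "ay": 0, "az": 0, "claw": 2.2}, {"tx": 0, "ty": 0, "tz": 0, "ax": 0, "ay": 0, "az": 0, "claw": 2}, {"tx": 0, "ty": 0, "tz": 0, "ax": 0, "ay": 0, "az": 0, "claw": 1.8}, {"tx": 0, "ty": 0, "tz": 0, "ax": 0, "ay": 0, "az": 0, "claw": 1}, {"tx": 0, "ty": 0, "tz": 0, "ax": 0, "ay": 0, "az": 0, "claw": 1}, {"tx": 0, "ty": 0, "tz": 0, "ax": 0, "ay": 0, "az": 0, "claw": 1}]'

```text
time_s: 21.45
tcp_pos: [0.4921, -0.2513, 0.0106]
ee_rot: [[-0.109, -0.994, 0.001], [-0.994, 0.109, -0.0], [0.0, -0.001, -1.0]]
wrist_force: [0.7, -1.4, -0.9]
gripper_width: 0.203
gripper_force: 30.0
```

drive_tool --rows '[{"tx": 0, "ty": 0, "tz": 0, "ax": 0, "ay": 0, "az": 0, "claw": 1}, {"tx": 0, "ty": 0, "tz": 0, "ax": 0, "ay": 0, "az": 0, "claw": 1}, {"tx": 0, "ty": 0, "tz": 0, "ax": 0, "ay": 0, "az": 0, "claw": 1}, {"tx": 0, "ty": 0, "tz": 0, "ax": 0, "ay": 0, "az": 0, "claw": 1}, {"tx": 0, "ty": 0, "tz": 0, "ax": 0, "ay": 0, "az": 0, "claw": 1}, {"tx": 0, "ty": 0, "tz": 0, "ax": 0, "ay": 0, "az": 0, "claw": 1}]'

```text
time_s: 21.95
tcp_pos: [0.4919, -0.2513, 0.0106]
ee_rot: [[-0.109, -0.994, 0.0], [-0.994, 0.109, -0.0], [0.0, -0.0, -1.0]]
wrist_force: [0.9, 0.3, -0.7]
gripper_width: 0.203
gripper_force: 30.0
```

drive_tool --rows '[{"tx": 0, "ty": 0, "tz": -0.3, "ax": 0, "ay": 0, "az": 0, "claw": 1}, {"tx": 0, "ty": 0, "tz": -0.6, "ax": 0, "ay": 0, "az": 0, "claw": 1}, {"tx": 0, "ty": 0, "tz": -0.8, "ax": 0, "ay": 0, "az": 0, "claw": 1}, {"tx": 0, "ty": 0, "tz": -0.8, "ax": 0, "ay": 0, "az": 0, "claw": 1}, {"tx": 0, "ty": 0, "tz": -0.8, "ax": 0, "ay": 0, "az": 0, "claw": 1}, {"tx": 0, "ty": 0, "tz": -0.5, "ax": 0, "ay": 0, "az": 0, "claw": 1}, {"tx": 0, "ty": 0, "tz": -0.2, "ax": 0, "ay": 0, "az": 0, "claw": 1}, {"tx": 0, "ty": 0, "tz": 0, "ax": 0, "ay": 0, "az": 0, "claw": 1}, {"tx": 0, "ty": 0, "tz": 0, "ax": 0, "ay": 0, "az": 0, "claw": 1}]'

```text
time_s: 22.7
tcp_pos: [0.4916, -0.2512, 0.0506]
ee_rot: [[-0.109, -0.994, -0.0], [-0.994, 0.109, 0.0], [-0.0, 0.0, -1.0]]
wrist_force: [0.4, -0.8, -2.6]
gripper_width: 0.202
gripper_force: 30.0
```

```bash
cat >> h.py <<'E'
def pan(n='scene'):
    """plane of the pan floor around the expected place from the TCP"""
    im,d=shot(n);P=cloud(n,d);s=sense();R=np.array(s['ee_rot']);p=np.array(s['tcp_pos'])
    g=p-.019*R[:,2];x=-R[:,0];y=R[:,1];z=-R[:,2]
    L=(P-g)@np.c_[x,y,z]
    hsv=cv2.cvtColor(im,cv2.COLOR_RGB2HSV)
    m=(L[...,0]>.055)&(L[...,0]<.2)&(abs(L[...,1])<.06)&(L[...,2]<-.005)&(L[...,2]>-.06)&(hsv[...,1]<90)
    q=L[m]
    A=np.c_[q[:,:2],np.ones(len(q))]
    for _ in range(4):
        c=np.linalg.lstsq(A,q[:,2],rcond=None)[0];r=q[:,2]-A@c;k=abs(r)<max(.003,2*np.median(abs(r)));q=q[k];A=A[k]
    print('tcp',p.round(4),'pan n',len(q),'pitch(front down +) deg',np.degrees(-c[0]).round(1),'roll',np.degrees(c[1]).round(1),'floor z rel grip at pan mid',(c[2]+.125*c[0]).round(4))
E
python3 - <<'E'
from h import *
pan()
im=np.load('last_scene.npz')['im'];cv2.imwrite('pics/s5.png',cv2.resize(im[130:290,120:330],(787,600),interpolation=cv2.INTER_CUBIC)[...,::-1])
E
```

```text
tcp [ 0.4915 -0.2511  0.0503] pan n 550 pitch(front down +) deg 0.4 roll 0.0 floor z rel grip at pan mid -0.0277
```

View pics/s5.png

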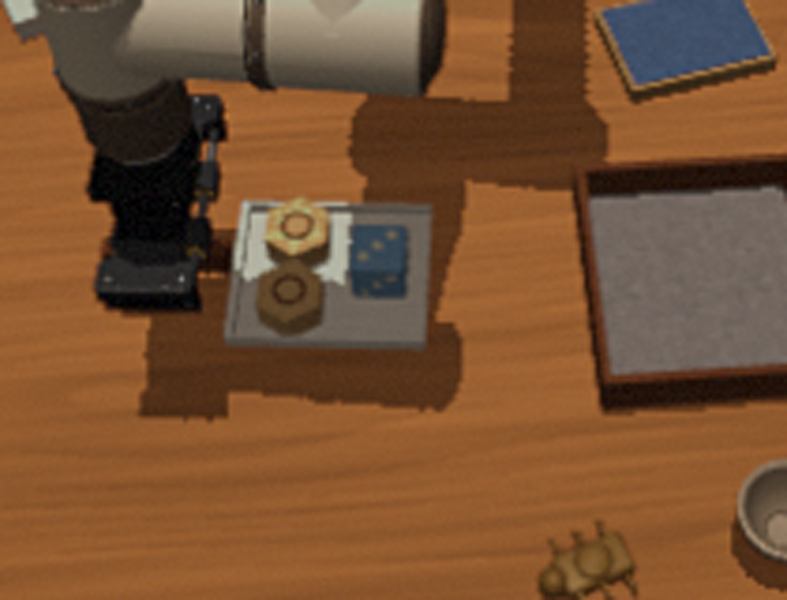

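The load is level: tokens at (297,232) and (290,297), die at (378,262). I lift further and carry it gently to the tray.

drive_tool --rows '[{"tx": 0, "ty": 0, "tz": -0.4, "ax": 0, "ay": 0, "az": 0, "claw": 1}, {"tx": 0, "ty": 0, "tz": -0.8, "ax": 0, "ay": 0, "az": 0, "claw": 1}, {"tx": 0, "ty": 0, "tz": -1.0, "ax": 0, "ay": 0, "az": 0, "claw": 1}, {"tx": 0, "ty": 0, "tz": -1.0, "ax": 0, "ay": 0, "az": 0, "claw": 1}, {"tx": 0, "ty": 0, "tz": -0.6, "ax": 0, "ay": 0, "az": 0, "claw": 1}, {"tx": 0, "ty": 0, "tz": -0.2, "ax": 0, "ay": 0, "az": 0, "claw": 1}, {"tx": -0.2, "ty": 0.1, "tz": 0, "ax": 0, "ay": 0, "az": 0, "claw": 1}, {"tx": -0.5, "ty": 0.1, "tz": 0, "ax": 0, "ay": 0, "az": 0, "claw": 1}, {"tx": -0.8, "ty": 0.1, "tz": 0, "ax": 0, "ay": 0, "az": 0, "claw": 1}, {"tx": -1.0, "ty": 0.1, "tz": 0, "ax": 0, "ay": 0, "az": 0, "claw": 1}]'

```text
time_s: 23.58
tcp_pos: [0.49, -0.2253, 0.09]
ee_rot: [[-0.11, -0.994, -0.001], [-0.994, 0.11, 0.0], [-0.0, 0.001, -1.0]]
wrist_force: [-0.4, 0.2, -3.0]
gripper_width: 0.208
gripper_force: 30.0
```

drive_tool --rows '[{"tx": -1.2, "ty": 0.1, "tz": 0, "ax": 0, "ay": 0, "az": 0, "claw": 1}, {"tx": -1.2, "ty": 0.1, "tz": 0, "ax": 0, "ay": 0, "az": 0, "claw": 1}, {"tx": -1.2, "ty": 0.1, "tz": 0, "ax": 0, "ay": 0, "az": 0, "claw": 1}, {"tx": -1.2, "ty": 0.1, "tz": 0, "ax": 0, "ay": 0, "az": 0, "claw": 1}, {"tx": -1.2, "ty": 0.1, "tz": 0, "ax": 0, "ay": 0, "az": 0, "claw": 1}, {"tx": -1.2, "ty": 0.1, "tz": 0, "ax": 0, "ay": 0, "az": 0, "claw": 1}, {"tx": -1.2, "ty": 0.1, "tz": 0, "ax": 0, "ay": 0, "az": 0, "claw": 1}, {"tx": -1.2, "ty": 0.1, "tz": 0, "ax": 0, "ay": 0, "az": 0, "claw": 1}, {"tx": -1.2, "ty": 0.1, "tz": 0, "ax": 0, "ay": 0, "az": 0, "claw": 1}, {"tx": -1.0, "ty": 0.1, "tz": 0, "ax": 0, "ay": 0, "az": 0, "claw": 1}]'

```text
time_s: 24.42
tcp_pos: [0.4935, -0.1062, 0.0906]
ee_rot: [[-0.108, -0.994, 0.0], [-0.994, 0.108, 0.0], [-0.0, -0.0, -1.0]]
wrist_force: [0.0, -0.4, -3.0]
gripper_width: 0.203
gripper_force: 30.0
```

drive_tool --rows '[{"tx": -0.8, "ty": 0.1, "tz": 0, "ax": 0, "ay": 0, "az": 0, "claw": 1}, {"tx": -0.6, "ty": 0.1, "tz": 0, "ax": 0, "ay": 0, "az": 0, "claw": 1}, {"tx": -0.3, "ty": 0, "tz": 0, "ax": 0, "ay": 0, "az": 0, "claw": 1}, {"tx": -0.1, "ty": 0, "tz": 0, "ax": 0, "ay": 0, "az": 0, "claw": 1}, {"tx": 0, "ty": 0, "tz": 0, "ax": 0, "ay": 0, "az": 0, "claw": 1}, {"tx": 0, "ty": 0, "tz": 0, "ax": 0, "ay": 0, "az": 0, "claw": 1}]'

```text
time_s: 24.92
tcp_pos: [0.4934, -0.0897, 0.0905]
ee_rot: [[-0.109, -0.994, -0.0], [-0.994, 0.109, -0.0], [0.0, 0.0, -1.0]]
wrist_force: [-0.5, 0.2, -2.2]
gripper_width: 0.21
gripper_force: 30.0
```

```bash
python3 - <<'E'
from h import *
pan()
s=sense();R=np.array(s['ee_rot']);p=np.array(s['tcp_pos']);g=p-.019*R[:,2]
print('edge',g-.203*R[:,0]+.03*R[:,2],s['joints'].round(0))
im=np.load('last_scene.npz')['im'];cv2.imwrite('pics/s6.png',cv2.resize(im[130:290,180:390],(787,600),interpolation=cv2.INTER_CUBIC)[...,::-1])
# tip about the edge: per-step tool-frame shift for dtheta
def tip(N,th,lift=0.):
    e=np.array([-.203,0,.03+ -.019]) # edge in tool frame (x back, z down), tcp origin
    e=np.array([-.203,0,.030-.019])
    Ry=cv2.Rodrigues(np.array([0,th/N,0.]))[0]
    return (e-Ry@e)*100
print('per row, 0.03 rad:',tip(1,.03))
E
```

```text
tcp [ 0.4934 -0.0898  0.0905] pan n 574 pitch(front down +) deg 0.0 roll -0.2 floor z rel grip at pan mid -0.0279
edge [0.51561427 0.11195035 0.07950098] [  8.  18. -27.   0. -45. -15.]
per row, 0.03 rad: [-0.04212937  0.         -0.60841369]
```

View pics/s6.png

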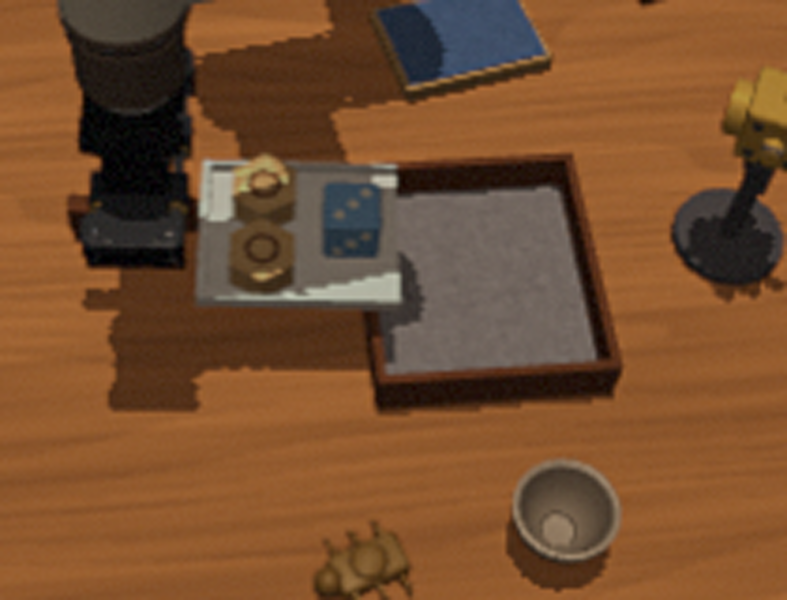

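The level pan's front edge is over the tray at (400,230), with the die at (352,220) ahead of the tokens at (263,185) and (262,255). I lower it slightly and tip about the front edge.

drive_tool --rows '[{"tx": 0, "ty": 0, "tz": 0.4, "ax": 0, "ay": 0, "az": 0, "claw": 1}, {"tx": 0, "ty": 0, "tz": 0.4, "ax": 0, "ay": 0, "az": 0, "claw": 1}, {"tx": -0.04, "ty": 0, "tz": -0.61, "ax": 0, "ay": 0.03, "az": 0, "claw": 1}, {"tx": -0.04, "ty": 0, "tz": -0.61, "ax": 0, "ay": 0.03, "az": 0, "claw": 1}, {"tx": -0.04, "ty": 0, "tz": -0.61, "ax": 0, "ay": 0.03, "az": 0, "claw": 1}, {"tx": -0.04, "ty": 0, "tz": -0.61, "ax": 0, "ay": 0.03, "az": 0, "claw": 1}, {"tx": -0.04, "ty": 0, "tz": -0.61, "ax": 0, "ay": 0.03, "az": 0, "claw": 1}, {"tx": -0.04, "ty": 0, "tz": -0.61, "ax": 0, "ay": 0.03, "az": 0, "claw": 1}]'

```text
time_s: 25.63
tcp_pos: [0.4936, -0.0846, 0.1186]
ee_rot: [[-0.107, -0.994, -0.02], [-0.978, 0.109, -0.179], [0.181, 0.001, -0.984]]
wrist_force: [0.0, -0.9, -1.4]
gripper_width: 0.205
gripper_force: 30.0
```

drive_tool --rows '[{"tx": -0.04, "ty": 0, "tz": -0.61, "ax": 0, "ay": 0.03, "az": 0, "claw": 1}, {"tx": -0.04, "ty": 0, "tz": -0.61, "ax": 0, "ay": 0.03, "az": 0, "claw": 1}, {"tx": -0.04, "ty": 0, "tz": -0.61, "ax": 0, "ay": 0.03, "az": 0, "claw": 1}, {"tx": -0.04, "ty": 0, "tz": -0.61, "ax": 0, "ay": 0.03, "az": 0, "claw": 1}, {"tx": -0.04, "ty": 0, "tz": -0.61, "ax": 0, "ay": 0.03, "az": 0, "claw": 1}, {"tx": -0.04, "ty": 0, "tz": -0.61, "ax": 0, "ay": 0.03, "az": 0, "claw": 1}, {"tx": -0.04, "ty": 0, "tz": -0.61, "ax": 0, "ay": 0.03, "az": 0, "claw": 1}, {"tx": -0.04, "ty": 0, "tz": -0.61, "ax": 0, "ay": 0.03, "az": 0, "claw": 1}, {"tx": 0, "ty": 0, "tz": 0, "ax": 0, "ay": 0, "az": 0, "claw": 1}, {"tx": 0, "ty": 0, "tz": 0, "ax": 0, "ay": 0, "az": 0, "claw": 1}]'

```text
time_s: 26.47
tcp_pos: [0.4957, -0.0675, 0.1641]
ee_rot: [[-0.099, -0.994, -0.045], [-0.908, 0.108, -0.404], [0.407, 0.001, -0.913]]
wrist_force: [0.4, -0.4, -2.6]
gripper_width: 0.204
gripper_force: 30.0
```

drive_tool --rows '[{"tx": 0, "ty": 0, "tz": 0, "ax": 0, "ay": 0, "az": 0, "claw": 1}, {"tx": 0, "ty": 0, "tz": 0, "ax": 0, "ay": 0, "az": 0, "claw": 1}, {"tx": 0, "ty": 0, "tz": 0, "ax": 0, "ay": 0, "az": 0, "claw": 1}, {"tx": 0, "ty": 0, "tz": 0, "ax": 0, "ay": 0, "az": 0, "claw": 1}, {"tx": 0, "ty": 0, "tz": 0, "ax": 0, "ay": 0, "az": 0, "claw": 1}, {"tx": 0, "ty": 0, "tz": 0, "ax": 0, "ay": 0, "az": 0, "claw": 1}]'

```text
time_s: 26.97
tcp_pos: [0.4958, -0.0678, 0.1647]
ee_rot: [[-0.1, -0.994, -0.044], [-0.908, 0.109, -0.405], [0.408, -0.0, -0.913]]
wrist_force: [0.5, 1.1, -1.2]
gripper_width: 0.203
gripper_force: 30.0
```

```bash
python3 - <<'E'
from h import *
im,d=shot('scene')
s=sense();R=np.array(s['ee_rot']);p=np.array(s['tcp_pos']);g=p-.019*R[:,2]
print('edge',g-.203*R[:,0]+.03*R[:,2],s['joints'].round(0))
cv2.imwrite('pics/s7.png',cv2.resize(im[130:290,180:390],(787,600),interpolation=cv2.INTER_CUBIC)[...,::-1])
E
```

```text
edge [0.51555471 0.11201563 0.07189591] [ 23.  16. -31.  25. -58. -45.]
```

View pics/s7.png

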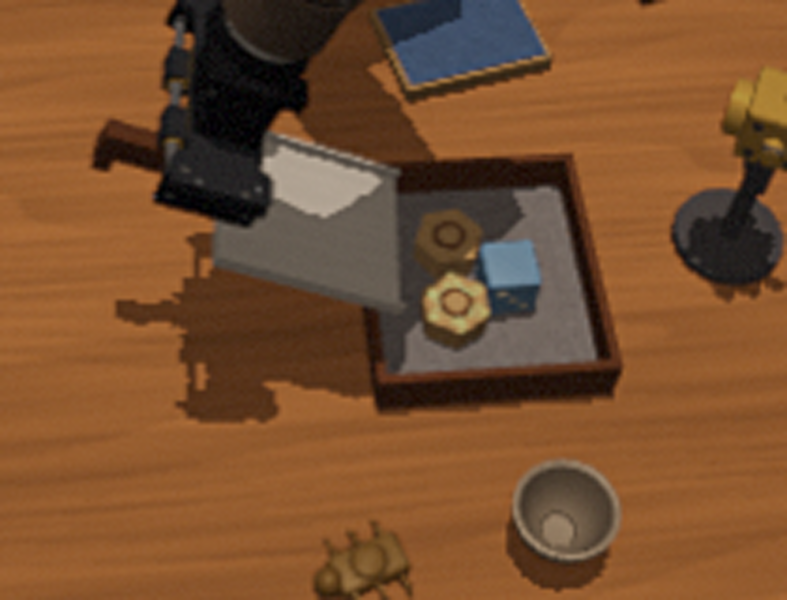

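All three pieces are in the tray (tokens at (450,240) and (456,305), die at (511,275)), and the pan is empty. I level it and return.

drive_tool --rows '[{"tx": 0.03, "ty": 0, "tz": 1.22, "ax": 0, "ay": -0.06, "az": 0, "claw": 1}, {"tx": 0.03, "ty": 0, "tz": 1.22, "ax": 0, "ay": -0.06, "az": 0, "claw": 1}, {"tx": 0.03, "ty": 0, "tz": 1.22, "ax": 0, "ay": -0.06, "az": 0, "claw": 1}, {"tx": 0.03, "ty": 0, "tz": 1.22, "ax": 0, "ay": -0.06, "az": 0, "claw": 1}, {"tx": 0.03, "ty": 0, "tz": 1.22, "ax": 0, "ay": -0.06, "az": 0, "claw": 1}, {"tx": 0.03, "ty": 0, "tz": 1.22, "ax": 0, "ay": -0.06, "az": 0, "claw": 1}, {"tx": 0.03, "ty": 0, "tz": 1.22, "ax": 0, "ay": -0.06, "az": 0, "claw": 1}, {"tx": 0, "ty": 0, "tz": -0.5, "ax": 0, "ay": 0, "az": 0, "claw": 1}, {"tx": 0, "ty": 0, "tz": 0, "ax": 0, "ay": 0, "az": 0, "claw": 1}, {"tx": 0, "ty": 0, "tz": 0, "ax": 0, "ay": 0, "az": 0, "claw": 1}]'

```text
time_s: 27.85
tcp_pos: [0.4941, -0.0899, 0.0886]
ee_rot: [[-0.108, -0.994, 0.001], [-0.994, 0.108, -0.001], [0.001, -0.002, -1.0]]
wrist_force: [0.5, -0.4, -0.6]
gripper_width: 0.203
gripper_force: 30.0
```

```bash
python3 - <<'E'
from h import *
delta((.4919,-.2513,.0106),-6.25)
E
```

```text
t27.85 tcp [ 0.4941 -0.0899  0.0886] turn [-0.002 -0.001  0.001] rad; then shift cm [16.07 -1.54  7.8 ] J [  8.  19. -27.   0. -44. -15.] grip 1.77 F [ 0.5 -0.4 -0.6]
```

drive_tool --rows '[{"tx": 1, "ty": -0.1, "tz": 0, "ax": 0, "ay": 0, "az": 0, "claw": 1}, {"tx": 2, "ty": -0.2, "tz": 0, "ax": 0, "ay": 0, "az": 0, "claw": 1}, {"tx": 2.5, "ty": -0.25, "tz": 0, "ax": 0, "ay": 0, "az": 0, "claw": 1}, {"tx": 2.5, "ty": -0.25, "tz": 0, "ax": 0, "ay": 0, "az": 0, "claw": 1}, {"tx": 2.5, "ty": -0.25, "tz": 0, "ax": 0, "ay": 0, "az": 0, "claw": 1}, {"tx": 2.5, "ty": -0.25, "tz": 0, "ax": 0, "ay": 0, "az": 0, "claw": 1}, {"tx": 2, "ty": -0.2, "tz": 0, "ax": 0, "ay": 0, "az": 0, "claw": 1}, {"tx": 1, "ty": -0.1, "tz": 0, "ax": 0, "ay": 0, "az": 0, "claw": 1}]'

```text
time_s: 28.52
tcp_pos: [0.492, -0.2525, 0.0882]
ee_rot: [[-0.109, -0.994, 0.001], [-0.994, 0.109, -0.001], [0.001, -0.001, -1.0]]
wrist_force: [0.1, -0.1, -1.0]
gripper_width: 0.207
gripper_force: 30.0
```

drive_tool --rows '[{"tx": 0, "ty": 0, "tz": 1.5, "ax": 0, "ay": 0, "az": 0, "claw": 1}, {"tx": 0, "ty": 0, "tz": 2, "ax": 0, "ay": 0, "az": 0, "claw": 1}, {"tx": 0, "ty": 0, "tz": 1.5, "ax": 0, "ay": 0, "az": 0, "claw": 1}, {"tx": 0, "ty": 0, "tz": 1, "ax": 0, "ay": 0, "az": 0, "claw": 1}, {"tx": 0, "ty": 0, "tz": 0.6, "ax": 0, "ay": 0, "az": 0, "claw": 1}, {"tx": 0, "ty": 0, "tz": 0.2, "ax": 0, "ay": 0, "az": 0, "claw": 1}, {"tx": 0, "ty": 0, "tz": 0, "ax": 0, "ay": 0, "az": 0, "claw": 1}, {"tx": 0, "ty": 0, "tz": 0, "ax": 0, "ay": 0, "az": 0, "claw": 1}, {"tx": 0, "ty": 0, "tz": 0, "ax": 0, "ay": 0, "az": 0, "claw": 1}]'

```text
time_s: 29.27
tcp_pos: [0.4927, -0.2506, 0.0207]
ee_rot: [[-0.108, -0.994, 0.002], [-0.994, 0.108, -0.001], [0.0, -0.002, -1.0]]
wrist_force: [0.6, 0.3, -1.3]
gripper_width: 0.201
gripper_force: 30.0
```

```bash
python3 - <<'E'
from h import *
delta((.4919,-.2513,.0106),-6.25)
pan()
E
```

```text
t29.27 tcp [ 0.4927 -0.2506  0.0207] turn [-0.002 -0.     0.001] rad; then shift cm [0.08 0.07 1.01] J [-10.  28. -23.   0. -38.   4.] grip 1.75 F [ 0.6  0.3 -1.3]
tcp [ 0.4926 -0.2506  0.0207] pan n 1212 pitch(front down +) deg 0.5 roll 0.1 floor z rel grip at pan mid -0.0285
```

drive_tool --rows '[{"tx": 0.06, "ty": 0.06, "tz": 0.4, "ax": 0, "ay": 0, "az": 0, "claw": 1}, {"tx": 0, "ty": 0, "tz": 0.3, "ax": 0, "ay": 0, "az": 0, "claw": 1}, {"tx": 0, "ty": 0, "tz": 0.15, "ax": 0, "ay": 0, "az": 0, "claw": 1}, {"tx": 0, "ty": 0, "tz": 0.05, "ax": 0, "ay": 0, "az": 0, "claw": 1}, {"tx": 0, "ty": 0, "tz": 0, "ax": 0, "ay": 0, "az": 0, "claw": 1}, {"tx": 0, "ty": 0, "tz": 0, "ax": 0, "ay": 0, "az": 0, "claw": 1}, {"tx": 0, "ty": 0, "tz": 0, "ax": 0, "ay": 0, "az": 0, "claw": 1}]'

```text
time_s: 29.9
tcp_pos: [0.4913, -0.2511, 0.0109]
ee_rot: [[-0.109, -0.994, 0.0], [-0.994, 0.109, -0.0], [0.0, -0.0, -1.0]]
wrist_force: [-0.6, -0.6, 0.4]
gripper_width: 0.205
gripper_force: 30.0
```

drive_tool --rows '[{"tx": 0, "ty": 0, "tz": 0, "ax": 0, "ay": 0, "az": 0, "claw": 2.2}, {"tx": 0, "ty": 0, "tz": 0, "ax": 0, "ay": 0, "az": 0, "claw": 3}, {"tx": 0, "ty": 0, "tz": 0, "ax": 0, "ay": 0, "az": 0, "claw": 4.5}, {"tx": 0, "ty": 0, "tz": 0, "ax": 0, "ay": 0, "az": 0, "claw": 5}, {"tx": 0, "ty": 0, "tz": 0, "ax": 0, "ay": 0, "az": 0, "claw": 5}, {"tx": 0, "ty": 0, "tz": -1, "ax": 0, "ay": 0, "az": 0, "claw": 5}, {"tx": 0, "ty": 0, "tz": -3, "ax": 0, "ay": 0, "az": 0, "claw": 5}, {"tx": 0, "ty": 0, "tz": -4, "ax": 0, "ay": 0, "az": 0, "claw": 5}, {"tx": 0, "ty": 0, "tz": -4, "ax": 0, "ay": 0, "az": 0, "claw": 5}, {"tx": 0, "ty": 0, "tz": -4, "ax": 0, "ay": 0, "az": 0, "claw": 5}]'

```text
time_s: 30.73
tcp_pos: [0.4908, -0.2511, 0.1733]
ee_rot: [[-0.109, -0.994, 0.0], [-0.994, 0.109, -0.0], [0.0, -0.0, -1.0]]
wrist_force: [0.5, -0.0, -0.5]
gripper_width: 0.573
gripper_force: 0.0
```

drive_tool --rows '[{"tx": 0, "ty": 0, "tz": -4, "ax": 0, "ay": 0, "az": 0, "claw": 5}, {"tx": 0, "ty": 0, "tz": -4, "ax": 0, "ay": 0, "az": 0, "claw": 5}, {"tx": 0, "ty": 0, "tz": -4, "ax": 0, "ay": 0, "az": 0, "claw": 5}, {"tx": 0, "ty": 0, "tz": -4, "ax": 0, "ay": 0, "az": 0, "claw": 5}, {"tx": 0, "ty": 0, "tz": 0, "ax": 0, "ay": 0, "az": 0, "claw": 5}]'

```text
time_s: 31.15
tcp_pos: [0.4939, -0.253, 0.3416]
ee_rot: [[-0.108, -0.994, 0.017], [-0.994, 0.108, -0.008], [0.006, -0.018, -1.0]]
wrist_force: [0.1, -0.4, 0.5]
gripper_width: 0.574
gripper_force: 0.0
```

```bash
python3 - <<'E'
from h import *
from scipy.optimize import least_squares
im,d=shot('scene');P1=cloud('scene',d)
it,dt=shot('top');P2=cloud('top',dt)
print('lantern region')
# scoop check
hsv=cv2.cvtColor(it,cv2.COLOR_RGB2HSV);mk=(hsv[...,1]<70)&(hsv[...,2]>120)
mk[:190]=0;mk[265:]=0;mk[:,:240]=0;mk[:,330:]=0
v,u_=np.nonzero(mk);w=ray('top',np.c_[u_,v],.010)
r=cv2.minAreaRect((w[:,:2]*1000).astype(np.float32));print('pan rect',r,len(v))
# lantern model fit: head cube + tab; params cx,cy,az,tilt ; bias per camera handled by x,y
C=[]
for P in(P1,P2):
    m=(abs(P[...,0]-.497)<.09)&(abs(P[...,1]-.41)<.09)&(P[...,2]>.125)&(P[...,2]<.30);C.append(P[m])
def box(L,lo,hi):
    q=np.maximum(np.maximum(lo-L,L-hi),-1);out=np.linalg.norm(np.maximum(q,0),axis=1);ins=np.minimum(q.max(1),0);return out+ins
def frame(az,t):
    b=np.array([np.cos(az)*np.cos(t),np.sin(az)*np.cos(t),-np.sin(t)]);y=np.array([-np.sin(az),np.cos(az),0]);return np.c_[b,y,np.cross(b,y)]
def res(p,pts):
    cx,cy,az,t=p;F=frame(az,t);L=(pts-[cx,cy,.17])@F
    a=box(L,np.array([-.028]*3),np.array([.028]*3))
    c,s=np.cos(.4),np.sin(.4);M=np.c_[L[:,0]*c+L[:,2]*s,L[:,1],-L[:,0]*s+L[:,2]*c]
    b=box(M,np.array([-.015,-.006,.02]),np.array([.015,.006,.087]))
    rr=np.maximum(np.hypot(L[:,1],L[:,2])-.02,0);g=np.hypot(rr,np.maximum(np.maximum(.02-L[:,0],L[:,0]-.042),0))
    return np.minimum(np.minimum(abs(a),abs(b)),g)
for n,pts in zip('st',C):
    best=None
    for az in np.radians([-140,-120,-100]):
        for t in(-.1,.2,.5):
            o=least_squares(res,[.497,.41,az,t],args=(pts,),loss='soft_l1',f_scale=.003)
            if best is None or o.cost<best.cost:best=o
    print(n,len(pts),best.x.round(4),np.degrees(best.x[2]).round(1),best.cost,np.median(res(best.x,pts)))
delta((.5,.4,.25),0)
E
```

```text
lantern region
pan rect ((505.94805908203125, -160.10020446777344), (224.67982482910156, 184.18528747558594), 0.039153803139925) 1465
s 722 [ 0.4997  0.4196 -1.7203  0.034 ] -98.6 0.0030355069561997343 0.0018563609798345811
t 764 [ 4.9110e-01  4.1860e-01 -2.0594e+00 -1.7000e-03] -118.0 0.0032833926699567875 0.0015300966075411562
t31.25 tcp [ 0.4916 -0.2511  0.3337] turn [-0.006 -0.001 -0.109] rad; then shift cm [-65.11  -0.84   8.37] J [-10.  11.   1.  -0. -80.   4.] grip 5.0 F [ 0.2  0.6 -0.5]
```

```bash
cat > lan.py <<'E'
from h import *
from scipy.optimize import least_squares
def box(L,lo,hi):
    q=np.maximum(lo-L,L-hi);return np.linalg.norm(np.maximum(q,0),axis=1)+np.minimum(q.max(1),0)
def frame(az,t):
    b=np.array([np.cos(az)*np.cos(t),np.sin(az)*np.cos(t),-np.sin(t)]);y=np.array([-np.sin(az),np.cos(az),0]);return np.c_[b,y,np.cross(b,y)]
def res1(c,az,t,pts):
    L=(pts-c)@frame(az,t)
    a=abs(box(L,np.array([-.028]*3),np.array([.028]*3)))
    co,s=np.cos(.4),np.sin(.4);M=np.c_[L[:,0]*co+L[:,2]*s,L[:,1],-L[:,0]*s+L[:,2]*co]
    b=abs(box(M,np.array([-.015,-.006,.02]),np.array([.015,.006,.087])))
    rr=np.maximum(np.hypot(L[:,1],L[:,2])-.021,0);g=np.hypot(rr,np.maximum(np.maximum(.02-L[:,0],L[:,0]-.042),0))
    r=np.minimum(np.minimum(a,b),g)
    return r
def lantern(az0=(-130,-115,-100,-85,-70),t0=(0,.3,.6),zmax=.30,shoot=True,cut=.010):
    C=[];B=[]
    for n in('scene','top'):
        if shoot: im,d=shot(n)
        else: f=np.load('last_%s.npz'%n);im,d=f['im'],f['d']
        P=cloud(n,d);hsv=cv2.cvtColor(im,cv2.COLOR_RGB2HSV)
        m=(abs(P[...,0]-.497)<.1)&(abs(P[...,1]-.415)<.1)&(P[...,2]>.125)&(P[...,2]<zmax)
        m&=(hsv[...,1]>110)   # brass/wood, not grey fork
        C.append(P[m])
        b=(abs(P[...,0]-.497)<.09)&(abs(P[...,1]-.40)<.09)&(P[...,2]>.006)&(P[...,2]<.03)
        q=P[b][:,:2]
        o=least_squares(lambda p:np.maximum(np.hypot(*(q-p).T)-.05,0),[.497,.41]);B.append(o.x)
        print(n,len(C[-1]),'base',len(q),o.x.round(4),'extent',q.min(0).round(3),q.max(0).round(3))
    c0=np.mean(B,0)
    def f(p):
        r=[]
        for i in(0,1):
            k=np.array([p[2+2*i]+p[0],p[3+2*i]+p[1],.17]);r.append(res1(k,p[6],p[7],C[i])/.002)
        return np.r_[np.concatenate(r),p[2:6]/.0015*5]
    best=None
    for a in np.radians(az0):
        for t in t0:
            o=least_squares(f,[*c0,0,0,0,0,a,t],loss='soft_l1')
            if best is None or o.cost<best.cost:best=o
    p=best.x;r=f(p)[:-4]*.002
    print('centre',p[:2].round(4),'cam offs',p[2:6].round(4),'az',np.degrees(p[6]).round(1),'tilt',p[7].round(3),'med res',np.median(abs(r)).round(4),'cost',round(best.cost,1))
    d=np.array([.523,.185])-p[:2];print('wanted az',np.degrees(np.arctan2(d[1],d[0])).round(1),'tilt',np.arctan2(.162,np.linalg.norm(d)).round(3))
    F=frame(p[6],p[7]);tab=np.array([*p[:2],.17])+F@(.066*np.array([-np.sin(.4),0,np.cos(.4)]));print('tab',tab.round(4))
    return p
E
python3 -c "
from lan import *
lantern(shoot=False)
out=np.load('last_top.npz')['im'];cv2.imwrite('pics/t8.png',cv2.resize(out[195:265,55:140],(728,600),interpolation=cv2.INTER_CUBIC)[...,::-1])
P=cloud('top',np.load('last_top.npz')['d'])
m=(abs(P[...,0]-.52)<.11)&(abs(P[...,1]-.185)<.1)&(P[...,2]>.0)&(P[...,2]<.014);q=P[m];print('tray floor',q[:,:2].min(0),q[:,:2].max(0))
m=(abs(P[...,0]-.52)<.15)&(abs(P[...,1]-.185)<.14)&(P[...,2]>.04)&(P[...,2]<.05);q=P[m];print('tray rim',cv2.minAreaRect((q[:,:2]*1000).astype(np.float32)))
"
```

```text
scene 675 base 541 [0.4984 0.4235] extent [0.441 0.373] [0.582 0.47 ]
top 746 base 601 [0.4945 0.4014] extent [0.408 0.313] [0.585 0.489]
centre [0.4915 0.4194] cam offs [ 0.0005  0.0003 -0.0005 -0.0003] az -118.2 tilt 0.003 med res 0.0013 cost 958.9
wanted az -82.3 tilt 0.601
tab [0.5036 0.4419 0.2309]
tray floor [0.41039502 0.08645238] [0.62779343 0.28479253]
tray rim ((522.8150024414062, 185.0518798828125), (200.36129760742188, 222.65213012695312), 88.52922821044922)
```

View pics/t8.png

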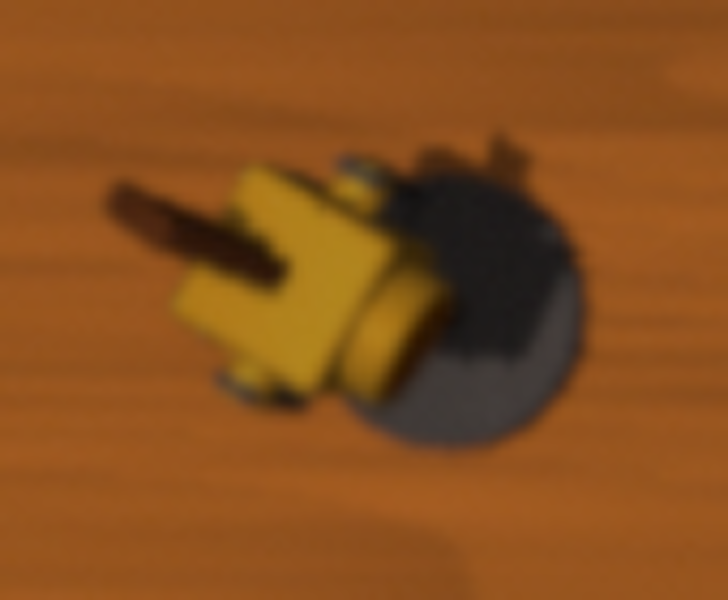

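The head's glass faces down-right. The fork ends at crop (365,180) and (260,385) give azimuth about -117°, which agrees with the fit (-118°, tilt 0). I move above the tab, square to it.

drive_tool --rows '[{"tx": 0, "ty": 0, "tz": 0, "ax": 0, "ay": 0, "az": 0.096, "claw": 5}, {"tx": 0, "ty": 0, "tz": 0, "ax": 0, "ay": 0, "az": 0.096, "claw": 5}, {"tx": 0, "ty": 0, "tz": 0, "ax": 0, "ay": 0, "az": 0.096, "claw": 5}, {"tx": 0, "ty": 0, "tz": 0, "ax": 0, "ay": 0, "az": 0.096, "claw": 5}, {"tx": -3.4, "ty": 1.75, "tz": 0, "ax": 0, "ay": 0, "az": 0, "claw": 5}, {"tx": -3.4, "ty": 1.75, "tz": 0, "ax": 0, "ay": 0, "az": 0, "claw": 5}, {"tx": -3.4, "ty": 1.75, "tz": 0, "ax": 0, "ay": 0, "az": 0, "claw": 5}, {"tx": -3.4, "ty": 1.75, "tz": 0, "ax": 0, "ay": 0, "az": 0, "claw": 5}, {"tx": -3.4, "ty": 1.75, "tz": 0, "ax": 0, "ay": 0, "az": 0, "claw": 5}, {"tx": -3.4, "ty": 1.75, "tz": 0, "ax": 0, "ay": 0, "az": 0, "claw": 5}]'

```text
time_s: 32.08
tcp_pos: [0.494, -0.0201, 0.3296]
ee_rot: [[-0.474, -0.881, -0.003], [-0.881, 0.474, -0.0], [0.002, 0.002, -1.0]]
wrist_force: [0.5, -0.4, -0.4]
gripper_width: 0.576
gripper_force: 0.0
```

drive_tool --rows '[{"tx": -3.4, "ty": 1.75, "tz": 0, "ax": 0, "ay": 0, "az": 0, "claw": 5}, {"tx": -3.4, "ty": 1.75, "tz": 0, "ax": 0, "ay": 0, "az": 0, "claw": 5}, {"tx": -3.4, "ty": 1.75, "tz": 0, "ax": 0, "ay": 0, "az": 0, "claw": 5}, {"tx": -3.4, "ty": 1.75, "tz": 0, "ax": 0, "ay": 0, "az": 0, "claw": 5}, {"tx": 0, "ty": 0, "tz": 0, "ax": 0, "ay": 0, "az": 0, "claw": 5}, {"tx": 0, "ty": 0, "tz": 0, "ax": 0, "ay": 0, "az": 0, "claw": 5}]'

```text
time_s: 32.58
tcp_pos: [0.497, 0.1327, 0.3291]
ee_rot: [[-0.47, -0.883, -0.003], [-0.883, 0.47, -0.002], [0.003, 0.002, -1.0]]
wrist_force: [-0.5, 0.4, -0.3]
gripper_width: 0.576
gripper_force: 0.0
```

```bash
python3 -c "
from lan import *
k=np.array([[455,310],[312,282],[115,195],[280,270]])/[728/85.,600/70.]+[55,195]-.45
print('base',ray('top',k[:1],.008),'head',ray('top',k[1:2],.172),'tab end',ray('top',k[2:3],.252))
delta((.5036,.4419,.30),-28.2)
im,d=shot('top')
P=cloud('top',d);hsv=cv2.cvtColor(im,cv2.COLOR_RGB2HSV);mk=(hsv[...,1]<60)&(hsv[...,2]>120)
mk[:195]=0;mk[260:]=0;mk[:,250:]&=True;mk[:,:250]=0;mk[:,325:]=0
n,l,st,_=cv2.connectedComponentsWithStats(mk.astype(np.uint8));i=1+st[1:,4].argmax();v,u=np.nonzero(l==i)
print('pan rect',cv2.minAreaRect((ray('top',np.c_[u,v],.010)[:,:2]*1000).astype(np.float32)),'start was 506.4,-130.7 164x138 84.15')
"
```

```text
base [[0.49232596 0.41804928 0.008     ]] head [[0.49159448 0.41741924 0.172     ]] tab end [[0.51231842 0.45410445 0.252     ]]
t32.58 tcp [0.497  0.1327 0.3291] turn [ 0.002 -0.003  0.003] rad; then shift cm [-27.56  14.03   2.91] J [ 33.   8.  -4.  -0. -79. -61.] grip 5.01 F [-0.5  0.4 -0.3]
pan rect ((503.83929443359375, -130.39559936523438), (163.98922729492188, 137.75804138183594), 83.78633117675781) start was 506.4,-130.7 164x138 84.15
```

drive_tool --rows '[{"tx": -3.6, "ty": 1.83, "tz": 0, "ax": 0, "ay": 0, "az": 0, "claw": 3.6}, {"tx": -3.6, "ty": 1.83, "tz": 0, "ax": 0, "ay": 0, "az": 0, "claw": 3.6}, {"tx": -3.6, "ty": 1.83, "tz": 0, "ax": 0, "ay": 0, "az": 0, "claw": 3.6}, {"tx": -3.6, "ty": 1.83, "tz": 0, "ax": 0, "ay": 0, "az": 0, "claw": 3.6}, {"tx": -3.6, "ty": 1.83, "tz": 0, "ax": 0, "ay": 0, "az": 0, "claw": 3.6}, {"tx": -3.6, "ty": 1.83, "tz": 0, "ax": 0, "ay": 0, "az": 0, "claw": 3.6}, {"tx": -3.6, "ty": 1.83, "tz": 0, "ax": 0, "ay": 0, "az": 0, "claw": 3.6}, {"tx": -2.3, "ty": 1.2, "tz": 0, "ax": 0, "ay": 0, "az": 0, "claw": 3.6}, {"tx": 0, "ty": 0, "tz": 0, "ax": 0, "ay": 0, "az": 0, "claw": 3.6}, {"tx": 0, "ty": 0, "tz": 0, "ax": 0, "ay": 0, "az": 0, "claw": 3.6}]'

```text
time_s: 33.47
tcp_pos: [0.505, 0.4394, 0.3289]
ee_rot: [[-0.473, -0.881, -0.002], [-0.881, 0.474, -0.003], [0.003, 0.001, -1.0]]
wrist_force: [0.2, -0.1, -0.0]
gripper_width: 0.414
gripper_force: 0.0
```

drive_tool --rows '[{"tx": 0, "ty": 0, "tz": 2, "ax": 0, "ay": 0, "az": 0, "claw": 3.6}, {"tx": 0, "ty": 0, "tz": 2, "ax": 0, "ay": 0, "az": 0, "claw": 3.6}, {"tx": 0, "ty": 0, "tz": 0, "ax": 0, "ay": 0, "az": 0, "claw": 3.6}, {"tx": 0, "ty": 0, "tz": 0, "ax": 0, "ay": 0, "az": 0, "claw": 3.6}, {"tx": 0, "ty": 0, "tz": 0, "ax": 0, "ay": 0, "az": 0, "claw": 3.6}, {"tx": 0, "ty": 0, "tz": 0, "ax": 0, "ay": 0, "az": 0, "claw": 3.6}]'

```text
time_s: 33.97
tcp_pos: [0.5056, 0.4393, 0.2929]
ee_rot: [[-0.474, -0.88, 0.002], [-0.88, 0.474, 0.002], [-0.003, -0.001, -1.0]]
wrist_force: [1.0, -0.0, 0.9]
gripper_width: 0.411
gripper_force: 0.0
```

```bash
python3 -c "
from lan import *
delta((.504,.441,.212),-28.2)
im,d=shot('scene');cv2.imwrite('pics/s9.png',cv2.resize(im[95:215,330:450],(600,600),interpolation=cv2.INTER_CUBIC)[...,::-1])
"
```

```text
t33.97 tcp [0.5056 0.4393 0.2929] turn [-0.001  0.003 -0.002] rad; then shift cm [-0.07  0.22  8.09] J [ 55.  25.  14.   0. -80. -83.] grip 3.57 F [ 1.  -0.   0.9]
```

View pics/s9.png

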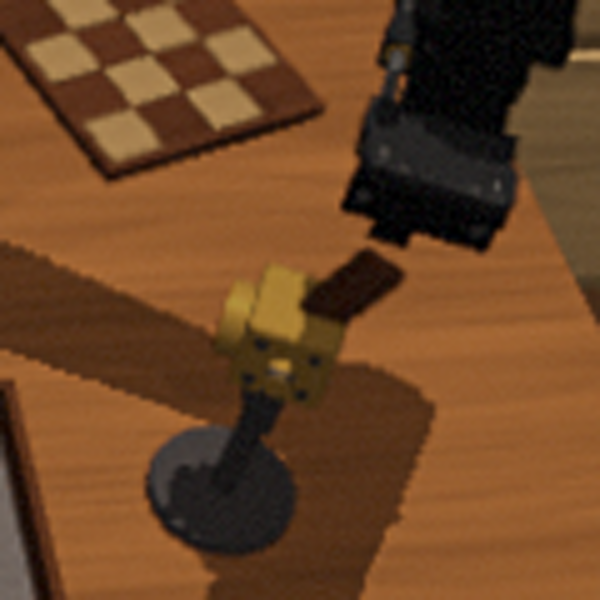

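The tab at (355,285) is straight below the fingers. I descend and grip it.

drive_tool --rows '[{"tx": -0.1, "ty": 0.2, "tz": 2, "ax": 0, "ay": 0, "az": 0, "claw": 3.6}, {"tx": 0, "ty": 0, "tz": 2, "ax": 0, "ay": 0, "az": 0, "claw": 3.6}, {"tx": 0, "ty": 0, "tz": 2, "ax": 0, "ay": 0, "az": 0, "claw": 3.6}, {"tx": 0, "ty": 0, "tz": 1.5, "ax": 0, "ay": 0, "az": 0, "claw": 3.6}, {"tx": 0, "ty": 0, "tz": 0.4, "ax": 0, "ay": 0, "az": 0, "claw": 3.6}, {"tx": 0, "ty": 0, "tz": 0, "ax": 0, "ay": 0, "az": 0, "claw": 3.6}, {"tx": 0, "ty": 0, "tz": 0, "ax": 0, "ay": 0, "az": 0, "claw": 3.6}, {"tx": 0, "ty": 0, "tz": 0, "ax": 0, "ay": 0, "az": 0, "claw": 2}, {"tx": 0, "ty": 0, "tz": 0, "ax": 0, "ay": 0, "az": 0, "claw": 2}, {"tx": 0, "ty": 0, "tz": 0, "ax": 0, "ay": 0, "az": 0, "claw": 0.6}]'

```text
time_s: 34.85
tcp_pos: [0.5038, 0.442, 0.213]
ee_rot: [[-0.473, -0.881, 0.001], [-0.881, 0.473, 0.002], [-0.002, -0.0, -1.0]]
wrist_force: [0.1, 0.6, -0.7]
gripper_width: 0.269
gripper_force: 0.0
```

drive_tool --rows '[{"tx": 0, "ty": 0, "tz": 0, "ax": 0, "ay": 0, "az": 0, "claw": 0.6}, {"tx": 0, "ty": 0, "tz": 0, "ax": 0, "ay": 0, "az": 0, "claw": 0.6}, {"tx": 0, "ty": 0, "tz": 0, "ax": 0, "ay": 0, "az": 0, "claw": 0.6}, {"tx": 0, "ty": 0, "tz": 0, "ax": 0, "ay": 0, "az": 0, "claw": 0.6}, {"tx": 0, "ty": 0, "tz": 0, "ax": 0, "ay": 0, "az": 0, "claw": 0.6}, {"tx": 0, "ty": 0, "tz": 0, "ax": 0, "ay": 0, "az": 0, "claw": 0.6}]'

```text
time_s: 35.35
tcp_pos: [0.5037, 0.4417, 0.2123]
ee_rot: [[-0.473, -0.881, 0.001], [-0.881, 0.473, 0.0], [-0.001, -0.0, -1.0]]
wrist_force: [0.1, -1.2, 2.0]
gripper_width: 0.134
gripper_force: 30.0
```

drive_tool --rows '[{"tx": 0.01, "ty": 0.23, "tz": 0, "ax": 0, "ay": 0, "az": -0.089, "claw": 0.6}, {"tx": 0.01, "ty": 0.23, "tz": 0, "ax": 0, "ay": 0, "az": -0.089, "claw": 0.6}, {"tx": 0.01, "ty": 0.23, "tz": 0, "ax": 0, "ay": 0, "az": -0.089, "claw": 0.6}, {"tx": 0.01, "ty": 0.23, "tz": 0, "ax": 0, "ay": 0, "az": -0.089, "claw": 0.6}, {"tx": 0.01, "ty": 0.23, "tz": 0, "ax": 0, "ay": 0, "az": -0.089, "claw": 0.6}, {"tx": 0.01, "ty": 0.23, "tz": 0, "ax": 0, "ay": 0, "az": -0.089, "claw": 0.6}, {"tx": 0.01, "ty": 0.23, "tz": 0, "ax": 0, "ay": 0, "az": -0.089, "claw": 0.6}, {"tx": 0, "ty": 0, "tz": 0, "ax": 0, "ay": 0, "az": 0, "claw": 0.6}, {"tx": 0, "ty": 0, "tz": 0, "ax": 0, "ay": 0, "az": 0, "claw": 0.6}, {"tx": 0, "ty": 0, "tz": 0, "ax": 0, "ay": 0, "az": 0, "claw": 0.6}]'

```text
time_s: 36.18
tcp_pos: [0.4892, 0.4444, 0.2123]
ee_rot: [[0.128, -0.992, 0.002], [-0.992, -0.128, 0.0], [-0.0, -0.002, -1.0]]
wrist_force: [4.3, -1.4, 1.9]
gripper_width: 0.135
gripper_force: 30.0
```

drive_tool --rows '[{"tx": 0.43, "ty": 0, "tz": -0.24, "ax": 0, "ay": -0.1, "az": 0, "claw": 0.6}, {"tx": 0.43, "ty": 0, "tz": -0.24, "ax": 0, "ay": -0.1, "az": 0, "claw": 0.6}, {"tx": 0.43, "ty": 0, "tz": -0.24, "ax": 0, "ay": -0.1, "az": 0, "claw": 0.6}, {"tx": 0.43, "ty": 0, "tz": -0.24, "ax": 0, "ay": -0.1, "az": 0, "claw": 0.6}, {"tx": 0.43, "ty": 0, "tz": -0.24, "ax": 0, "ay": -0.1, "az": 0, "claw": 0.6}, {"tx": 0.43, "ty": 0, "tz": -0.24, "ax": 0, "ay": -0.1, "az": 0, "claw": 0.6}, {"tx": 0, "ty": 0, "tz": 0, "ax": 0, "ay": 0, "az": 0, "claw": 0.6}, {"tx": 0, "ty": 0, "tz": 0, "ax": 0, "ay": 0, "az": 0, "claw": 0.6}, {"tx": 0, "ty": 0, "tz": 0, "ax": 0, "ay": 0, "az": 0, "claw": 0.6}]'

```text
time_s: 36.93
tcp_pos: [0.4928, 0.4169, 0.2182]
ee_rot: [[0.102, -0.992, -0.071], [-0.818, -0.124, 0.561], [-0.566, 0.001, -0.825]]
wrist_force: [4.6, 3.1, -5.3]
gripper_width: 0.132
gripper_force: 30.0
```

```bash
python3 -c "
from lan import *
s=sense();R=s['ee_rot'];print(R.T@(np.array([.492,.4185,.17])-s['tcp_pos']),s['joints'].round(0),s['wrist_force'])
lantern(az0=(-95,-83,-70),t0=(.3,.6),zmax=.25)
"
```

```text
[0.02587621 0.0005144  0.04064827] [ 39.  19.   0. -35. -57. -16.] [ 4.556688    3.09575317 -5.26478207]
scene 263 base 534 [0.4928 0.4205] extent [0.43  0.372] [0.545 0.471]
top 8 base 217 [0.4542 0.3833] extent [0.413 0.312] [0.507 0.458]
centre [0.4894 0.4221] cam offs [ 0.0047  0.     -0.0047 -0.    ] az -79.4 tilt 0.538 med res 0.0016 cost 306.3
wanted az -81.9 tilt 0.595
tab [0.4911 0.4132 0.2354]
```

drive_tool --rows '[{"tx": 0, "ty": 0, "tz": 0, "ax": 0, "ay": 0, "az": 0, "claw": 2}, {"tx": 0, "ty": 0, "tz": 0, "ax": 0, "ay": 0, "az": 0, "claw": 3.6}, {"tx": 0, "ty": 0, "tz": 0, "ax": 0, "ay": 0, "az": 0, "claw": 3.6}, {"tx": 0, "ty": 0, "tz": 0, "ax": 0, "ay": 0, "az": 0, "claw": 3.6}, {"tx": 0, "ty": 0, "tz": 0, "ax": 0, "ay": 0, "az": 0, "claw": 3.6}, {"tx": 0, "ty": 0, "tz": -1.5, "ax": 0, "ay": 0, "az": 0, "claw": 3.6}, {"tx": 0, "ty": 0, "tz": -3, "ax": 0, "ay": 0, "az": 0, "claw": 3.6}, {"tx": 0, "ty": 0, "tz": -3, "ax": 0, "ay": 0, "az": 0, "claw": 3.6}, {"tx": 0, "ty": 0, "tz": -3, "ax": 0, "ay": 0, "az": 0, "claw": 3.6}]'

```text
time_s: 37.78
tcp_pos: [0.4986, 0.3571, 0.3068]
ee_rot: [[0.107, -0.991, -0.074], [-0.819, -0.13, 0.559], [-0.564, 0.001, -0.826]]
wrist_force: [1.1, 0.4, 0.2]
gripper_width: 0.412
gripper_force: 0.0
```

drive_tool --rows '[{"tx": 0, "ty": 0, "tz": 0, "ax": 0, "ay": 0.1, "az": 0, "claw": 3.6}, {"tx": 0, "ty": 0, "tz": 0, "ax": 0, "ay": 0.1, "az": 0, "claw": 3.6}, {"tx": 0, "ty": 0, "tz": 0, "ax": 0, "ay": 0.1, "az": 0, "claw": 3.6}, {"tx": 0, "ty": 0, "tz": 0, "ax": 0, "ay": 0.1, "az": 0, "claw": 3.6}, {"tx": 0, "ty": 0, "tz": 0, "ax": 0, "ay": 0.1, "az": 0, "claw": 3.6}, {"tx": 0, "ty": 0, "tz": 0, "ax": 0, "ay": 0.1, "az": 0, "claw": 3.6}, {"tx": 4, "ty": 0, "tz": 0, "ax": 0, "ay": 0, "az": 0, "claw": 3.6}, {"tx": 4, "ty": 0, "tz": 0, "ax": 0, "ay": 0, "az": 0, "claw": 3.6}, {"tx": 4, "ty": 0, "tz": 0, "ax": 0, "ay": 0, "az": 0, "claw": 3.6}, {"tx": 4, "ty": 0, "tz": 0, "ax": 0, "ay": 0, "az": 0, "claw": 3.6}]'

```text
time_s: 38.62
tcp_pos: [0.5194, 0.1982, 0.3059]
ee_rot: [[0.131, -0.991, -0.0], [-0.991, -0.131, -0.0], [0.0, 0.0, -1.0]]
wrist_force: [0.7, 0.6, 0.1]
gripper_width: 0.413
gripper_force: 0.0
```

drive_tool --rows '[{"tx": 4, "ty": 0, "tz": 0, "ax": 0, "ay": 0, "az": 0, "claw": 3.6}, {"tx": 4, "ty": 0, "tz": 0, "ax": 0, "ay": 0, "az": 0, "claw": 3.6}, {"tx": 4, "ty": 0, "tz": 0, "ax": 0, "ay": 0, "az": 0, "claw": 3.6}, {"tx": 4, "ty": 0, "tz": 0, "ax": 0, "ay": 0, "az": 0, "claw": 3.6}, {"tx": 4, "ty": 0, "tz": 0, "ax": 0, "ay": 0, "az": 0, "claw": 3.6}, {"tx": 4, "ty": 0, "tz": 0, "ax": 0, "ay": 0, "az": 0, "claw": 3.6}, {"tx": 4, "ty": 0, "tz": 0, "ax": 0, "ay": 0, "az": 0, "claw": 3.6}, {"tx": 4, "ty": 0, "tz": 0, "ax": 0, "ay": 0, "az": 0, "claw": 3.6}, {"tx": 0, "ty": 0, "tz": 0, "ax": 0, "ay": 0, "az": 0, "claw": 3.6}]'

```text
time_s: 39.37
tcp_pos: [0.5612, -0.1236, 0.3056]
ee_rot: [[0.123, -0.992, -0.001], [-0.992, -0.123, -0.001], [0.001, 0.001, -1.0]]
wrist_force: [0.5, 1.2, 0.2]
gripper_width: 0.416
gripper_force: 0.0
```

```bash
python3 -c "
from lan import *
lantern(az0=(-95,-83,-70),t0=(.3,.6))
a=np.load('last_top.npz')['im'][195:265,55:140];b=np.load('last_scene.npz')['im'][135:235,275:410]
o=np.zeros((600,800,3),np.uint8);o[:330,:400]=cv2.resize(a,(400,330),interpolation=cv2.INTER_CUBIC);o[:296,400:]=cv2.resize(b,(400,296),interpolation=cv2.INTER_CUBIC)
t=np.load('last_top.npz')['im'];o[330:,:360]=cv2.resize(t[120:336,60:348],(360,270),interpolation=cv2.INTER_AREA);cv2.imwrite('pics/f10.png',o[...,::-1])
delta((.5,0,.3),0)
"
```

```text
scene 641 base 540 [0.4967 0.4148] extent [0.44  0.332] [0.571 0.471]
top 685 base 604 [0.4949 0.3957] extent [0.409 0.312] [0.585 0.486]
centre [0.4924 0.4204] cam offs [ 0.0004  0.0007 -0.0004 -0.0007] az -82.6 tilt 0.602 med res 0.0013 cost 945.4
wanted az -82.6 tilt 0.599
tab [0.4941 0.4073 0.2347]
t39.47 tcp [ 0.561  -0.1196  0.3056] turn [0.001 0.    0.127] rad; then shift cm [-11.96   6.1    0.56] J [  4.  14.   1.  -0. -77.   3.] grip 3.62 F [-0.8  0.2 -0. ]
```

View pics/f10.png

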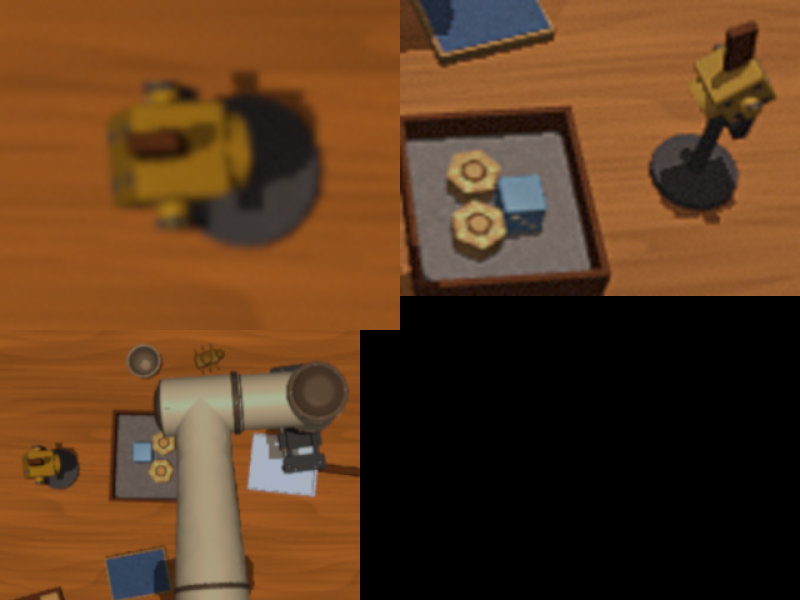

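The lantern beam reads azimuth -82.6° and tilt 0.602, against -82.6° and 0.60 wanted. The pieces are in the tray, the scoop is back in place and the robot is clear of everything.

```bash
python3 -c "
from station import finish_job
print(finish_job())"
```

```text
the job is handed in; nothing more can be done
None
```

I handed the job in after about 39 s of robot time: both tokens and the blue die went to the tray in one load, the empty scoop lies flat within about 3 mm of where it started, and the lantern's beam, as measured from the cameras, points at the middle of the tray; the pot and the beetle were not touched.

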